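Roll a cylinder barrel onto the scribed line

TASK

The steel cylinder barrel lies on the marking-out plate. With the fingertips on top of it (not at its side), roll it across the plate until it lies along the scribed centre line, its axis over the line from end to end, ready for the dial gauge, and leave it resting there. Roll it rather than dragging it, do not bear down hard on it, never grip it or lift it off the plate, and leave the V-block and the other things around it where they are.

Things in the scene. Friction and masses are not known exactly. Their poses are not given: they have to be found in the camera images.
- barrel: The tube to roll: plain steel, 50 mm outside, 42 mm bore (solid to touch), 150 mm long, 0.45 to 0.8 kg, one 9 mm port hole near an end. Origin on its axis at mid length, 25 mm above the plate's top; x along the tube; y and z turn as it rolls (z up at first). Starts 80 to 135 mm from the line on either side, parallel within 3 degrees. Rolls with some resistance: stops in a few mm and stays.
- plate: Dark cast-iron marking-out plate, fixed, 250 mm along its x, 400 mm along its y, 50 mm high, turned up to 0.3 rad from the robot's axes; a black bar handle at each y end, 26 mm up, sticking out 34 mm. Origin at the centre of its underside, on the bench. Friction with the barrel about 0.6. A fingertip dragging the barrel's top moves twice as far as the barrel, so the way takes several strokes.
- line (a point): Middle of the scribed line, on the plate's top face: a white line 3 mm wide, 250 mm long, straight across the middle of the plate. x axis along the line, y axis across it (the way the barrel must roll, to + or -), z up.
- vblock: Bystander: loose steel V-block, 50 x 50 mm, 42 mm high, 0.55 kg, on the plate on the other side of the line from the barrel, its centre 80 to 135 mm from the line. Origin at the centre of its underside.
- stand: Bystander: dial gauge on a magnetic stand, loose on the bench beyond the plate's right end: base 60 x 50 mm, 55 mm high, upright rod to 220 mm, arm along its own -x with the gauge 85 mm out, stylus tip 112 mm above the bench. Origin at the centre of its underside.
- bush: Bystander: a loose brass bush, 32 mm diameter, 34 mm high, upright on the bench left of the plate. Origin at the centre of its underside.
- screwdriver: Bystander: a screwdriver with a black handle, 190 mm long, lying on the bench just beyond the plate's far side. Origin at the underside of its middle.
Not all that is in view belongs to the job. Of the things like the barrel, leave any that is red; of the rest the larger one is meant.

How it is judged:
On the way:
1. the barrel has rolled (not slid) through more than a third of a turn (angle between barrel's own z axis and vertical above 2.1 rad), for 0.05 s.
At the end, for the whole second after the job is handed in: The barrel rests on the plate at rest, its axis over the scribed line to within 5 mm at mid length and parallel to it within 0.09 rad (5 degrees), its middle within 45 mm of the line's middle along the line (y of barrel in the frame of line between -0.005 and 0.005 m and x of barrel in the frame of line between -0.045 and 0.045 m and angle between the x axis of barrel and the x axis of line, either way round below 0.09 rad and z of barrel in the frame of line between 0.021 and 0.029 m and angle between barrel's own x axis and vertical between 1.53 and 1.61 rad and linear speed of barrel below 0.01 m/s and angular speed of barrel below 0.3 rad/s); the robot touches nothing.
It fails at once if the barrel is lifted or tipped off the plate, or falls from it (z of barrel in the frame of line above 0.033 m or z of barrel in the frame of line below 0.015 m or angle between barrel's own x axis and vertical below 1.47 rad or angle between barrel's own x axis and vertical above 1.67 rad).
It fails at once if the barrel is gripped or shoved at its flank: touched with the fingertips reaching about 20 mm or more below its top (contact force between the fingers and barrel above 1 N and z of the grasp point in the frame of line below 0.048 m).
It fails at once if the barrel is pressed or squeezed hard (more than 90 N) (contact force between the fingers and barrel above 90 N).
It fails at once if the V-block, dial stand, bush or screwdriver is pushed more than 15 mm from its place (distance of any of vblock, stand, bush, screwdriver from where it was at the start of the episode above 0.015 m).
It also fails if it takes over 54 s, if anything falls off the work surface, if the arm or the gripper's body presses on something with over 40 N, if the wrist force passes 120 N, or if a joint passes its speed limit or range.

ROBOT

A 7-joint arm with a two-finger parallel gripper is mounted at the origin on the work surface. World frame = base frame: x ahead of the robot, y to its left, z up, the work surface at z = 0. Lengths are in m, angles in rad, forces in N, time in s.
With the tool pointing down it reaches from about 0.425 to 0.925 m from the base axis. Payload 6.8 kg.
Tool frame: the origin (TCP) lies midway between the tips of the shut fingers; the grasp point (between the pads) lies 19 mm behind it; z points along the fingers, x is the direction in which the jaws open and shut, and the axes are right-handed (so a half turn about z gives the same grasp; the last joint's range is limited). The gripper opens to 85 mm and grips with 20 to 120 N. Pads are 22 mm wide; open, the fingers measure 114 mm over their backs; the gripper's body (76 mm by 85 mm) begins 54 mm behind the grasp point. The pads swing forward as they close: fully open they stand 13 mm farther back than shut.
Start: joints at [-1.345, 0.477, 0.022, 1.555, -0.011, 1.109, -0.083], TCP at [0.221, 0.638, 0.207] pointing down, gripper open.
Joint ranges: [-2.96, 2.96], [-0.34, 2.1], [-1.41, 1.46], [0.24, 2.44], [-1.37, 4.51], [0.17, 1.92], [-2.96, 2.96]. Speed limits (rad/s): [2.39, 2.39, 3.14, 3.14, 3.14, 3.14, 3.14].

INTERFACE

Orientations are given as a unit quaternion [w, x, y, z].
In Python, from station import bot gives the robot as it stands.
- The arm moves only by the tool step_arm, never from a script. Its argument "increments" is a list of rows, each a list of 7 numbers: the shift along the tool's x, y, z in cm, then the turn, a rotation vector about the tool's x, y, z in degrees, then the closure, from 0 (fully open) to 1 (shut). A call has 1 to 20 rows; each row shifts and turns the commanded pose from where the row before left it, along the tool's axes as they then stand; what a row does not reach is not made up. A row lasts 1/10 s, in which the tool goes at most 50 mm and 8.59 degrees, less where a joint would pass 70% of its speed; a pose out of reach is approached as far as the arm can. A call is refused whole if a number of a shift passes 5 or a number of a turn 8.59, either way. A call with a gripper value outside its range is refused whole. The fingers move at their own pace and stop on an object; "squeeze" is the grip in N (left out, the last holds). Time passes only in rows, so rows that do not move let the fingers close. It gives the time, the measured TCP pose, the force and the opening at its end, in the units of the state.
- bot.get_obs(): the state, without advancing time (a new reading comes with each control period).
- bot.read_camera(name): name is "side" or "top" or "wrist"; returns a dict with "pixels" (384x512x3 uint8, red, green, blue), "vertical_fov" (degrees; the focal length in pixels is half the picture's height over the tangent of half this angle, whatever the lens; pixels are square), "cx", "cy" (the principal point, pixels), "k1" (the pictures are not rectified: a ray, as slopes to the right and down, at radius r is drawn at 1 + k1 r^2 times it, then the intrinsics apply), "camera_from_world" (4x4, takes a point from world to camera coordinates). Camera axes: x right, y down, z forward; pixel columns grow to the right and rows downward; lengths in m; the calibration is good to about 2 mm. A picture is of the moment at which its call begins. There is no depth.
- bot.hand_in(): hands the job in, once; it reports no verdict.
Trained networks look in a picture, given as the dict that the camera call returned (one of the last four; its "shot" number tells which), for a name from the list of things; names that differ only in an ending like _2 or _b are one class to them, and where a whole thing is asked for, a point or a joint stands for the part that bears it (a point fixed in the world has none). Each returns a list of dicts, best first, with "score" (0 to 1); they miss things now and then, are a little off and sometimes report something else, mostly with a low value. They report only what shows in the picture. A call takes as long as a camera call. They do not tell look-alikes from the thing itself.
- bot.find_in(picture, query): "point" ([column, row] in pixels, amid what is visible of it).
- bot.cut_out(picture, query): "pixels" (384x512 bool, what is visible of it) and "point" ([column, row] in pixels, amid what is visible of it).
- bot.pinpoint(picture, query): "point" ([column, row] in pixels: a listed point, or the origin of a listed thing).
The state is a dict: "t": time; "q": joint angles; "joint_vel": joint speeds; "joint_torque": joint torques, N m; "eef_pos": TCP position; "tool_rot": TCP orientation; "contact_force": force on the tool from outside, world axes, zero at the start; "torque": the same for the moment, N m; "gripper_width": opening from 0.0 (shut) to 1.0 (fully open).
Only numpy, scipy, OpenCV 4.12 (cv2) and the standard library are available. Lean on these libraries where they do the work, as an engineer would, in place of code of your own. Each camera call takes 0.05 s, during which the arm holds its last target.

## Working session

There is one attempt and no reset: what is moved stays moved. The work goes in short steps, Python scripts to look and compute and a tool call to move; the robot and the scene stay as the last step left them, time stands still between calls to the robot, and variables do not carry over. Pictures are saved under pics/ and viewed, and the job is handed in when it is done.

Besides the shell and the picture viewer there is one more tool, called after ">>>" as a command line: name --pt "numbers of a row" for each row, then --argument value for the rest. step_arm: Moves the arm, as the interface text tells. Its arguments: {"type":"object","properties":{"increments":{"type":"array"},"squeeze":{"type":"number"}},"required":["increments"]}

```bash
ls; mkdir -p pics
python3 - <<'E'
from station import bot
import cv2
print(bot.get_obs())
for n in ["side","top","wrist"]:
    p=bot.read_camera(n)
    cv2.imwrite(f"pics/a_{n}.png",p["pixels"][:,:,::-1])
    print(n,{k:v for k,v in p.items() if k!="pixels"})
    for q in ["barrel","line","plate","vblock","stand","bush","screwdriver"]:
        try: print(q,[(round(d["score"],2),[round(float(v)) for v in d["point"]]) for d in bot.pinpoint(p,q)])
        except Exception as e: print(q,e)
E
```

```text
pics
{'t': 0.0, 'q': array([-1.34513615,  0.4778178 ,  0.02233834,  1.55644881, -0.01150676,
        1.10929831, -0.08310821]), 'joint_vel': array([-0.00106245,  0.00093674, -0.00089656,  0.00047093,  0.00032802,
       -0.00083111, -0.00113237]), 'joint_torque': array([-2.50657496e-05, -5.96441102e+01,  1.60803817e+00, -2.81210732e+01,
        1.24724430e-02,  9.04106651e-03, -3.30868227e-05]), 'eef_pos': array([0.22093422, 0.63714397, 0.20551498]), 'tool_rot': array([ 5.86709595e-04,  8.14734891e-01,  5.79832913e-01, -7.11340546e-04]), 'contact_force': array([-1.26373981,  0.15393926,  0.13234593]), 'torque': array([ 0.05498081,  0.03190325, -0.03751858]), 'gripper_width': 1.0067521317419001}
side {'vertical_fov': 50.35766444863271, 'cx': 253.85922922549332, 'cy': 188.83791452402235, 'k1': -0.07285593169432517, 'camera_from_world': array([[ 0.70946795, -0.70423031,  0.02673748, -0.31104698],
       [-0.33715278, -0.3724876 , -0.86462766,  0.25023615],
       [ 0.61885639,  0.604411  , -0.50170122,  0.90782707],
       [ 0.        ,  0.        ,  0.        ,  1.        ]]), 'shot': 
[... 791 characters left out ...]
[291, 178])]
stand [(0.87, [333, 152])]
bush [(0.49, [166, 237])]
screwdriver [(0.66, [225, 140]), (0.36, [248, 196])]
wrist {'vertical_fov': 66.21775317115834, 'cx': 255.25113729221334, 'cy': 189.32570138636672, 'k1': -0.06794309359324793, 'camera_from_world': array([[ 3.28005120e-01,  9.44675868e-01,  3.82392579e-04,
        -6.74985487e-01],
       [ 8.97124984e-01, -3.11621522e-01,  3.13143402e-01,
        -3.99637129e-02],
       [ 2.95938177e-01, -1.02369585e-01, -9.49705777e-01,
         3.79909420e-01],
       [ 0.00000000e+00,  0.00000000e+00,  0.00000000e+00,
         1.00000000e+00]]), 'shot': 3}
barrel [(0.79, [35, 261])]
line []
plate []
vblock []
stand []
bush []
screwdriver []
```

View pics/a_top.png

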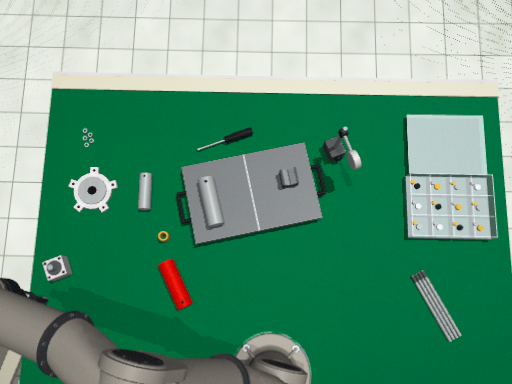

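View pics/a_side.png

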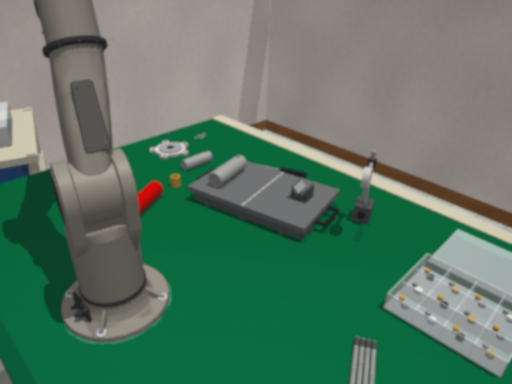

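```bash
cat > h.py <<'E'
import numpy as np,cv2
from scipy.optimize import minimize,least_squares
def K(p):
    f=192/np.tan(np.radians(p["vertical_fov"]/2)); return f,p["cx"],p["cy"],p["k1"]
def proj(p,X):
    X=np.atleast_2d(X);T=p["camera_from_world"];c=X@T[:3,:3].T+T[:3,3]
    s=c[:,:2]/c[:,2:];r2=(s**2).sum(1,keepdims=True);s=s*(1+p["k1"]*r2);f,cx,cy,_=K(p)
    return s*f+[cx,cy]
def unproj(p,uv,z):
    f,cx,cy,k=K(p);uv=np.atleast_2d(uv).astype(float)
    s=cv2.undistortPoints(uv.reshape(-1,1,2),np.array([[f,0,cx],[0,f,cy],[0,0,1]]),np.array([k,0,0,0.])).reshape(-1,2)
    T=p["camera_from_world"];R=T[:3,:3];o=-R.T@T[:3,3]
    d=np.c_[s,np.ones(len(s))]@R
    return o+d*((z-o[2])/d[:,2])[:,None]
def cyl(x,y,yaw,z=.075,L=.15,r=.025,n=48):
    a=np.linspace(0,2*np.pi,n,endpoint=False);u=np.array([np.cos(yaw),np.sin(yaw),0]);v=np.array([-u[1],u[0],0])
    ring=r*(np.cos(a)[:,None]*v+np.sin(a)[:,None]*[0,0,1])
    c=np.array([x,y,z]);return np.r_[c+u*L/2+ring,c-u*L/2+ring]
S=8
def hullmask(uv,shape=(384,512)):
    h=cv2.convexHull(uv.astype(np.float32)).reshape(-1,2)
    big=np.zeros((shape[0],shape[1]),np.uint8)
    cv2.fillConvexPoly(big,np.round(h*256).astype(np.int32),255,cv2.LINE_AA,8)
    return big/255.
def hullpts(uv): return cv2.convexHull(uv.astype(np.float32)).reshape(-1,1,2)
def fitbarrel(views,x0):
    # views: list of (pic,mask); match mask moments-free: IoU with AA mask
    def cost(v):
        c=0
        for p,m in views:
            h=hullmask(proj(p,cyl(v[0],v[1],v[2]/10)))
            c+=np.abs(h-m).sum()/m.sum()
        return c
    best=None
    s=np.array(x0,float);s[2]*=10
    for d in (.02,.005,.002):
        sim=np.array([s]+[s+d*e for e in np.diag([1,1,5.])])
        r=minimize(cost,s,method="Nelder-Mead",options=dict(initial_simplex=sim,xatol=1e-5,fatol=1e-6,maxiter=300));s=r.x
    s=s.copy();s[2]/=10
    return s,r.fun
def fitline(p,uv0,yawn,z=.05,win=None):
    """white line: from seg/rough mid point; returns world pts on z along brightness ridge"""
    g=p["pixels"].astype(float).min(2)
    u=np.array([np.cos(yawn),np.sin(yawn)]);v=np.array([-u[1],u[0]])
    c=unproj(p,uv0,z)[0,:2]
    ss=np.arange(-.135,.1351,.002);tt=np.arange(-.012,.01201,.0005)
    P=c+ss[:,None,None]*u+tt[None,:,None]*v
    uv=proj(p,np.c_[P.reshape(-1,2),np.full(P.shape[0]*P.shape[1],z)]).astype(np.float32)
    I=cv2.remap(g.astype(np.float32),uv[:,0].reshape(P.shape[:2]),uv[:,1].reshape(P.shape[:2]),cv2.INTER_LINEAR)
    b=np.median(I,axis=1,keepdims=True);W=np.clip(I-b-15,0,None)
    return c,u,v,ss,tt,W
E
python3 - <<'E'
from station import bot
from h import *
V={}
for n in ["top","side"]:
    p=bot.read_camera(n);V[n]=p
    for q in ["barrel","line","vblock","plate"]:
        for d in bot.cut_out(p,q):
            z={"barrel":.075,"line":.05,"vblock":.07,"plate":.05}[q]
            print(n,q,round(d["score"],2),np.round(d["point"]),d["pixels"].sum(),unproj(p,d["point"],z)[0].round(3))
            if q=="barrel":
                w=unproj(p,d["point"],.075)[0]
                if np.hypot(w[0]-.52,w[1]-.14)<.06 or n=="": V[n+"m"]=d["pixels"]
    print("line pp",[unproj(p,d["point"],.05)[0].round(4) for d in bot.pinpoint(p,"line")],"bar",[unproj(p,d["point"],.075)[0].round(4) for d in bot.pinpoint(p,"barrel")])
print(V.keys())
import pickle;pickle.dump(V,open("v.pkl","wb"))
E
```

```text
top barrel 0.77 [176. 282.] 837 [0.262 0.283 0.075]
top barrel 0.66 [339. 151.] 773 [ 0.675 -0.205  0.075]
top barrel 0.64 [143. 188.] 457 [0.544 0.4   0.075]
top line 0.93 [256. 194.] 9436 [0.538 0.053 0.05 ]
top vblock 0.8 [290. 176.] 346 [ 0.592 -0.052  0.07 ]
top vblock 0.23 [161. 236.] 89 [0.398 0.336 0.07 ]
top plate 0.87 [251. 193.] 9298 [0.542 0.069 0.05 ]
line pp [array([0.5368, 0.0647, 0.05  ])] bar [array([0.2538, 0.2865, 0.075 ]), array([0.5473, 0.4019, 0.075 ]), array([0.5027, 0.1991, 0.075 ])]
side barrel 0.9 [146. 195.] 449 [0.235 0.236 0.075]
side barrel 0.81 [195. 160.] 324 [0.481 0.324 0.075]
side barrel 0.76 [226. 170.] 623 [0.507 0.2   0.075]
side barrel 0.54 [363. 201.] 779 [ 0.671 -0.206  0.075]
side line 0.56 [268. 202.] 6171 [0.498 0.003 0.05 ]
side vblock 0.92 [299. 190.] 415 [ 0.592 -0.035  0.07 ]
side plate 0.69 [272. 197.] 6049 [0.525 0.014 0.05 ]
line pp [array([0.5365, 0.0622, 0.05  ])] bar [array([0.2198, 0.22  , 0.075 ]), array([0.4781, 0.3185, 0.075 ]), array([0.5135, 0.1854, 0.075 ])]
dict_keys(['top', 'side'])
```

Run:
```python
from station import bot
from h import *
import pickle
V=pickle.load(open("v.pkl","rb"))
views=[]
for i in range(3):
  for n in ["top","side"]:
    p=bot.read_camera(n);V[n]=p
    for d in bot.cut_out(p,"barrel"):
        w=unproj(p,d["point"],.075)[0]
        if np.hypot(w[0]-.505,w[1]-.195)<.05:
            print(n,d["pixels"].sum(),fitbarrel([(p,d["pixels"])],[.505,.195,0.15])); views.append((p,d["pixels"]))
if views: print("joint",fitbarrel(views,[.505,.195,.15]))
for n in ["top","side"]:
    p=V[n]
    c,u,v,ss,tt,W=fitline(p,proj(p,[.5367,.0635,.05])[0],.2)
    pts=[];
    for s,w in zip(ss,W):
        if w.sum()>30: pts.append(c+s*u+(w*tt).sum()/w.sum()*v)
    pts=np.array(pts);vx,vy,x0,y0=cv2.fitLine(pts.astype(np.float32),cv2.DIST_HUBER,0,1e-4,1e-4).ravel()
    t=(pts-[x0,y0])@[vx,vy];print(n,"line yaw",np.arctan(vy/vx),"ends",t.min(),t.max(),"mid",x0+vx*(t.min()+t.max())/2,y0+vy*(t.min()+t.max())/2,len(pts))
p=V["top"]
cv2.imwrite("pics/zoom.png",cv2.resize(p["pixels"][120:260,150:350,::-1],None,fx=4,fy=4,interpolation=cv2.INTER_CUBIC))
```

```text
top 837 (array([0.50777829, 0.18949025, 0.26767883]), np.float64(0.10011947431302269))
side 600 (array([0.51380085, 0.19913405, 0.30527094]), np.float64(0.15349019607843137))
top 777 (array([0.50672133, 0.18832307, 0.26167316]), np.float64(0.1770661417720241))
side 659 (array([0.51185252, 0.19624285, 0.2661553 ]), np.float64(0.0805081972090809))
top 799 (array([0.50772619, 0.18926709, 0.27058239]), np.float64(0.14666862990502835))
side 624 (array([0.51280364, 0.19697768, 0.3029322 ]), np.float64(0.12204625439919557))
joint (array([0.50910123, 0.19207642, 0.27139972]), np.float64(0.939349251333442))
top line yaw 0.22569516 ends -0.07659929431970953 0.17342157257077592 mid 0.5459390958498394 0.06823257682498392 125
side line yaw 0.22903292 ends -0.11445991055691922 0.1256667073394094 mid 0.5503275098481528 0.07178083095371462 79
```

View pics/zoom.png

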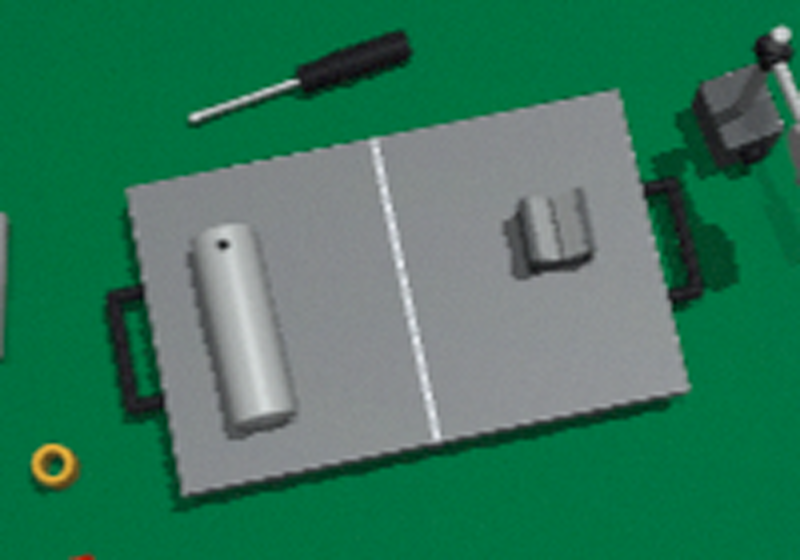

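>>> step_arm --pt "-2.35 2.98 0 0 0 0 0.3" --pt "-2.35 2.98 0 0 0 0 0.3" --pt "-2.35 2.98 0 0 0 0 0.3" --pt "-2.35 2.98 0 0 0 0 0.3" --pt "-2.35 2.98 0 0 0 0 0.3" --pt "-2.35 2.98 0 0 0 0 0.3" --pt "-2.35 2.98 0 0 0 0 0.3" --pt "-2.35 2.98 0 0 0 0 0.3" --pt "-2.35 2.98 0 0 0 0 0.3" --pt "-2.35 2.98 0 0 0 0 0.3" --pt "-2.35 2.98 0 0 0 0 0.3" --pt "-2.35 2.98 0 0 0 0 0.3" --pt "-2.35 2.98 0 0 0 0 0.3" --pt "-2.35 2.98 0 0 0 0 0.3"

```text
t: 3.9
eef_pos: [0.5083, 0.1889, 0.2068]
tool_rot: [-0.0, 0.815, 0.58, 0.0]
contact_force: [-0.6, 0.7, 0.5]
gripper_width: 0.699
```

>>> step_arm --pt "0 0 0 0 0 7.95 0.3" --pt "0 0 0 0 0 7.95 0.3" --pt "0 0 0 0 0 7.95 0.3" --pt "0 0 0 0 0 7.95 0.3" --pt "0 0 0 0 0 7.95 0.3" --pt "0 0 0 0 0 7.95 0.3" --pt "0 0 0 0 0 7.95 0.3" --pt "0 0 0 0 0 0 0.3"

```text
t: 4.7
eef_pos: [0.5075, 0.1903, 0.2066]
tool_rot: [-0.0, 0.991, 0.132, 0.0]
contact_force: [-0.0, -0.7, -0.1]
gripper_width: 0.696
```

```bash
cat > st.py <<'E'
from station import bot
from h import *
import sys
from scipy.spatial.transform import Rotation as R
LM=np.array([.546,.0685]);LY=.227
def state():
    o=bot.get_obs();q=o["tool_rot"];M=R.from_quat([q[1],q[2],q[3],q[0]]).as_matrix()
    u=np.array([np.cos(LY),np.sin(LY)]);v=np.array([-u[1],u[0]]);d=o["eef_pos"][:2]-LM
    print("t",round(o["t"],2),"tcp",o["eef_pos"].round(4),"in line",(d@u).round(4),(d@v).round(4),"toolx yaw",round(np.arctan2(M[1,0],M[0,0]),4),"tz",M[:,2].round(3),"F",o["contact_force"].round(2),"w",round(o["gripper_width"],3),"q",o["q"].round(2))
    return o,M
E
python3 - <<'E'
from st import *
state()
for n in ["wrist","top","side"]:
    p=bot.read_camera(n);cv2.imwrite(f"pics/b_{n}.png",p["pixels"][:,:,::-1])
    for q in ["barrel","line"]: print(n,q,[(round(d["score"],2),np.round(d["point"]),unproj(p,d["point"],.075 if q=="barrel" else .05)[0].round(4)) for d in bot.pinpoint(p,q)])
E
```

```text
t 4.7 tcp [0.5075 0.1903 0.2066] in line -0.0101 0.1274 toolx yaw 0.2646 tz [ 0.  0. -1.] F [-0.05 -0.72 -0.12] w 0.696 q [-0.8   0.27  0.4   1.9  -0.12  1.   -0.09]
wrist barrel [(0.78, array([60., 12.]), array([0.2886, 0.294 , 0.075 ])), (0.55, array([255., 169.]), array([0.5059, 0.1941, 0.075 ]))]
wrist line [(0.83, array([258., 258.]), array([0.541 , 0.0774, 0.05  ]))]
top barrel [(0.62, array([176., 285.]), array([0.2536, 0.2824, 0.075 ])), (0.32, array([166., 238.]), array([0.3929, 0.3201, 0.075 ]))]
top line [(0.65, array([254., 194.]), array([0.5391, 0.0591, 0.05  ]))]
side barrel [(0.85, array([201., 162.]), array([0.4849, 0.3004, 0.075 ])), (0.72, array([143., 200.]), array([0.2158, 0.2178, 0.075 ])), (0.64, array([230., 170.]), array([0.5194, 0.194 , 0.075 ]))]
side line [(0.68, array([265., 187.]), array([0.5551, 0.0711, 0.05  ]))]
```

View pics/b_wrist.png

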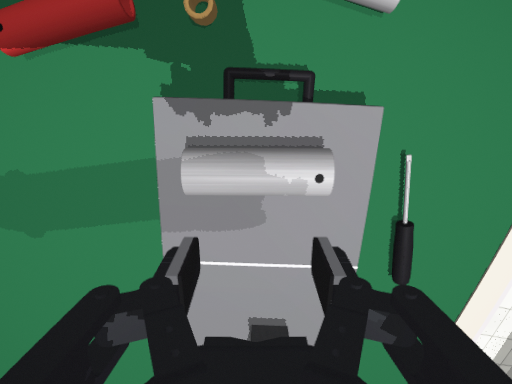

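```bash
cat >> st.py <<'E'
def fl(p,guess=LM,yaw=LY,verbose=True):
    c,u,v,ss,tt,W=fitline(p,proj(p,[guess[0],guess[1],.05])[0],yaw)
    pts=np.array([c+s*u+(w*tt).sum()/w.sum()*v for s,w in zip(ss,W) if w.sum()>30])
    vx,vy,x0,y0=[float(a) for a in cv2.fitLine(pts.astype(np.float32),cv2.DIST_HUBER,0,1e-4,1e-4).ravel()]
    res=(pts-[x0,y0])@[-vy,vx];t=(pts-[x0,y0])@[vx,vy];t=t[abs(res)<.002]
    return np.array([x0,y0]),np.arctan(vy/vx),t.min(),t.max(),np.median(abs(res)),len(t)
def fb(p,guess,yaw=.26):
    for d in bot.cut_out(p,"barrel"):
        w=unproj(p,d["point"],.075)[0]
        if np.hypot(*(w[:2]-guess))<.05:
            return fitbarrel([(p,d["pixels"])],[guess[0],guess[1],yaw])+(d["pixels"].sum(),)
def rel(b,lp,ly):
    u=np.array([np.cos(ly),np.sin(ly)]);v=np.array([-u[1],u[0]]);d=np.asarray(b[:2])-lp
    return d@u,d@v,b[2]-ly
E
python3 - <<'E'
from st import *
p=bot.read_camera("wrist")
l=fl(p,[.541,.0774]);print(l,"mid",l[0]+(l[2]+l[3])/2*np.array([np.cos(l[1]),np.sin(l[1])]))
b=fb(p,[.506,.192]);print(b)
if b: print(rel(b[0],l[0],l[1]))
print(l[2:4])
E
```

```text
(array([0.55800056, 0.07222597]), np.float64(0.22366553079670723), np.float64(-0.12040374276817838), np.float64(0.11360059816427852), np.float64(0.00014713037919606548), 79) mid [0.55468372 0.07147148]
(array([0.50797827, 0.19229265, 0.25582371]), np.float64(0.03804873849663339), np.int64(7289))
(np.float64(-0.02214486000192216), np.float64(0.12817115616890992), np.float64(0.0321581758628299))
(np.float64(-0.12040374276817838), np.float64(0.11360059816427852))
```

>>> step_arm --pt "0 -0.55 2.1 0 0 0.5 0.3" --pt "0 -0.55 2.1 0 0 0 0.3" --pt "0 0 2.1 0 0 0 0.3" --pt "0 0 2.1 0 0 0 0.3" --pt "0 0 1.6 0 0 0 0.3" --pt "0 0 0.5 0 0 0 0.3" --pt "0 0 0 0 0 0 0.3" --pt "0 0 0 0 0 0 0.3"

```text
t: 6.05
eef_pos: [0.5053, 0.2011, 0.1022]
tool_rot: [-0.0, 0.992, 0.128, 0.001]
contact_force: [-0.2, -0.1, -0.3]
gripper_width: 0.698
```

Run:
```python
from st import *
state()
p=bot.read_camera("wrist");cv2.imwrite(f"pics/c_wrist.png",p["pixels"][:,:,::-1])
p=bot.read_camera("side");cv2.imwrite(f"pics/c_side.png",cv2.resize(p["pixels"][120:240,160:320,::-1],None,fx=5,fy=5))
```

```text
t 6.05 tcp [0.5053 0.2011 0.1022] in line -0.0099 0.1383 toolx yaw 0.257 tz [ 0.001  0.001 -1.   ] F [-0.2  -0.12 -0.29] w 0.698 q [-0.78  0.41  0.35  1.99 -0.2   0.78 -0.05]
```

View pics/c_wrist.png

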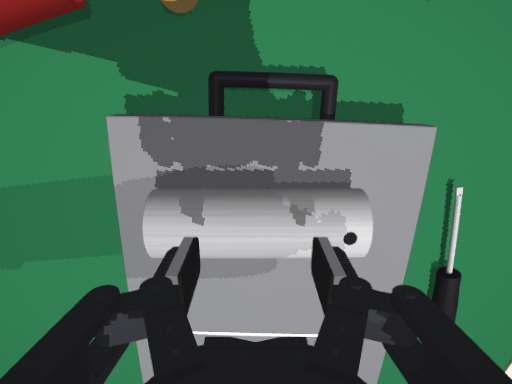

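View pics/c_side.png

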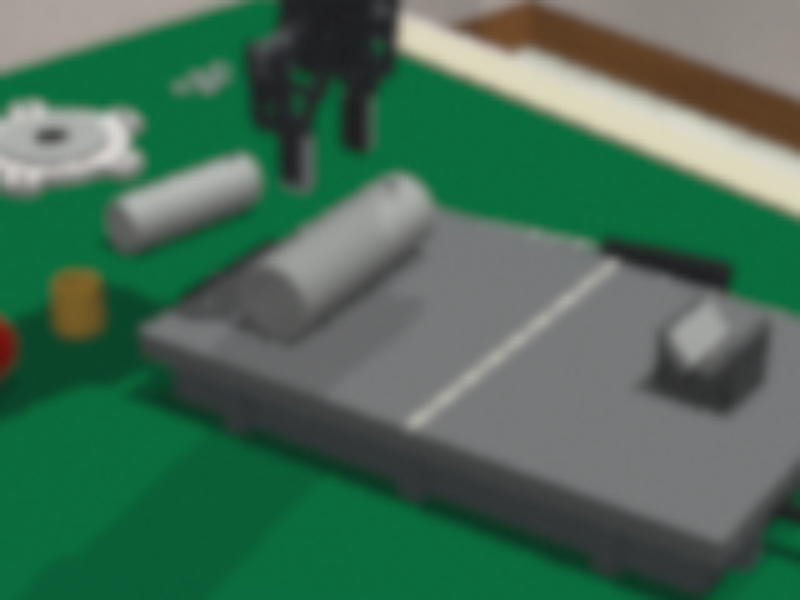

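>>> step_arm --pt "0 0 0.3 0 0 0 0.3" --pt "0 0 0.2 0 0 0 0.3" --pt "0 0 0.2 0 0 0 0.3" --pt "0 0 0 0 0 0 0.3"

```text
t: 6.55
eef_pos: [0.5045, 0.2008, 0.0942]
tool_rot: [0.0, 0.992, 0.128, -0.0]
contact_force: [0.3, -0.3, -0.2]
gripper_width: 0.697
```

>>> step_arm --pt "0 0 0.1 0 0 0 0.3" --pt "0 0 0.1 0 0 0 0.3" --pt "0 0 0 0 0 0 0.3"

```text
t: 6.85
eef_pos: [0.5046, 0.2008, 0.0923]
tool_rot: [0.0, 0.992, 0.128, -0.0]
contact_force: [-0.6, -0.2, 0.4]
gripper_width: 0.702
```

>>> step_arm --pt "0 0 0.1 0 0 0 0.3" --pt "0 0 0 0 0 0 0.3"

```text
t: 7.05
eef_pos: [0.5046, 0.2008, 0.0914]
tool_rot: [0.0, 0.992, 0.128, -0.0]
contact_force: [-0.6, 0.1, -1.0]
gripper_width: 0.702
```

>>> step_arm --pt "0 0 0.1 0 0 0 0.3" --pt "0 0 0 0 0 0 0.3"

```text
t: 7.25
eef_pos: [0.5046, 0.2009, 0.0904]
tool_rot: [0.0, 0.992, 0.128, -0.0]
contact_force: [0.1, -0.3, 0.7]
gripper_width: 0.701
```

>>> step_arm --pt "0 0 0.1 0 0 0 0.3" --pt "0 0 0 0 0 0 0.3"

```text
t: 7.45
eef_pos: [0.5046, 0.2008, 0.0894]
tool_rot: [0.0, 0.992, 0.128, -0.0]
contact_force: [-0.7, -0.5, -0.1]
gripper_width: 0.701
```

>>> step_arm --pt "0 0 0.1 0 0 0 0.3" --pt "0 0 0 0 0 0 0.3"

```text
t: 7.65
eef_pos: [0.5046, 0.2008, 0.0884]
tool_rot: [0.0, 0.992, 0.128, -0.0]
contact_force: [0.3, 0.3, 0.1]
gripper_width: 0.698
```

Run:
```python
from st import *
state()
p=bot.read_camera("wrist");cv2.imwrite(f"pics/d_wrist.png",p["pixels"][:,:,::-1])
p=bot.read_camera("side");cv2.imwrite(f"pics/d_side.png",cv2.resize(p["pixels"][120:240,160:320,::-1],None,fx=5,fy=5))
```

```text
t 7.65 tcp [0.5046 0.2008 0.0884] in line -0.0105 0.1382 toolx yaw 0.257 tz [-0. -0. -1.] F [0.28 0.34 0.14] w 0.698 q [-0.77  0.43  0.35  2.   -0.21  0.75 -0.04]
```

View pics/d_wrist.png

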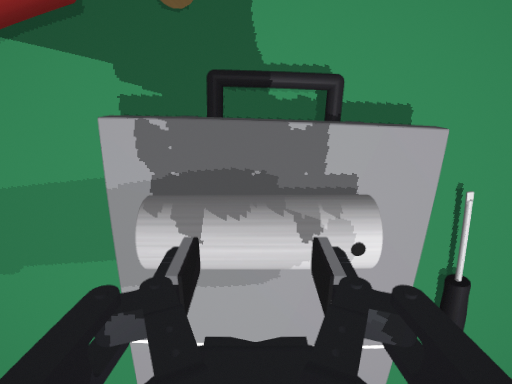

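View pics/d_side.png

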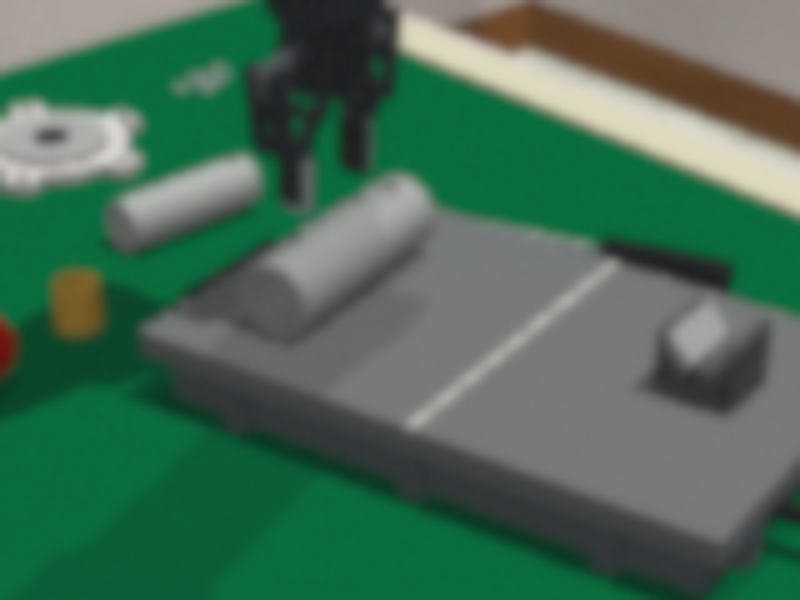

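Run:
```python
from st import *
o,M=state()
p=bot.read_camera("wrist")
T=p["camera_from_world"];print("cam in tool",(M.T@(-T[:3,:3].T@T[:3,3]-o["eef_pos"])).round(4))
for y in (-.011,0,.011):
  for z in (-.013,-.009,0):
    print(y,z,proj(p,o["eef_pos"]+np.array([[-.03,y,z],[.03,y,z]])@M.T).round(0).tolist())
b=fb(p,[.508,.192]);print(b)
d=M.T@(np.r_[b[0][:2],.075]-o["eef_pos"]);print("barrel in tool",d)
cv2.imwrite("pics/d2.png",cv2.resize(p["pixels"][180:300,120:400,::-1],None,fx=2.8,fy=2.8))
```

```text
t 7.75 tcp [0.5047 0.2008 0.0885] in line -0.0105 0.1382 toolx yaw 0.257 tz [-0. -0. -1.] F [-0.97  0.86 -1.81] w 0.703 q [-0.77  0.43  0.35  2.   -0.21  0.75 -0.04]
cam in tool [-0.0003 -0.0805 -0.167 ]
-0.011 -0.013 [[203.0, 220.0], [308.0, 220.0]]
-0.011 -0.009 [[205.0, 218.0], [307.0, 218.0]]
-0.011 0 [[207.0, 212.0], [305.0, 212.0]]
0 -0.013 [[204.0, 238.0], [307.0, 238.0]]
0 -0.009 [[206.0, 235.0], [306.0, 235.0]]
0 0 [[208.0, 228.0], [304.0, 228.0]]
0.011 -0.013 [[206.0, 254.0], [306.0, 254.0]]
0.011 -0.009 [[207.0, 251.0], [305.0, 251.0]]
0.011 0 [[209.0, 244.0], [303.0, 244.0]]
NoneTraceback (most recent call last):
  File "<stdin>", line 9, in <module>
TypeError: 'NoneType' object is not subscriptable
```

Run:
```python
from st import *
o,M=state()
p=bot.read_camera("wrist")
cv2.imwrite("pics/d2.png",cv2.resize(p["pixels"][180:300,120:400,::-1],None,fx=2.8,fy=2.8,interpolation=cv2.INTER_CUBIC))
for d in bot.cut_out(p,"barrel"): print(d["score"],d["point"],d["pixels"].sum(),unproj(p,d["point"],.075))
for i in range(8): print(bot.read_camera("top") and bot.get_obs()["contact_force"].round(2))
```

```text
t 7.85 tcp [0.5047 0.2009 0.0885] in line -0.0105 0.1383 toolx yaw 0.257 tz [ 0.  0. -1.] F [-0.09  0.69 -0.07] w 0.699 q [-0.77  0.43  0.35  2.   -0.21  0.75 -0.04]
0.9 [258.4, 228.6] 15964 [[0.50821939 0.19459795 0.075     ]]
0.69 [20.8, 5.6] 1207 [[0.34044499 0.29447644 0.075     ]]
[-0.19 -0.23 -0.44]
[ 0.48 -1.02  0.38]
[0.43 0.22 0.22]
[-0.55  0.36  0.23]
[-0.33  0.24 -0.5 ]
[-0.77 -0.05 -0.43]
[0.18 0.41 0.78]
[-0.29  0.3  -0.38]
```

View pics/d2.png

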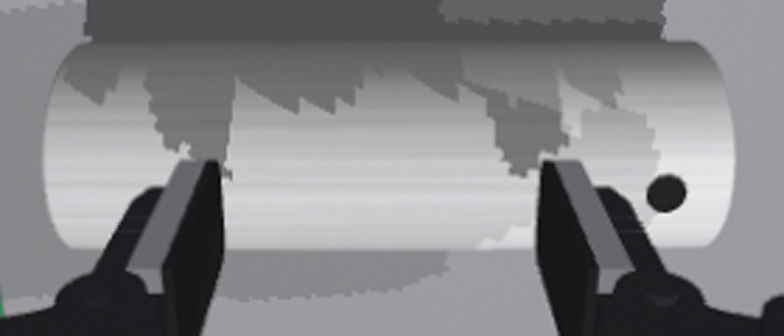

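>>> step_arm --pt "0 0 0.1 0 0 0 0.3" --pt "0 0 0 0 0 0 0.3"

```text
t: 8.55
eef_pos: [0.5046, 0.2008, 0.0874]
tool_rot: [0.0, 0.992, 0.128, -0.0]
contact_force: [0.3, 0.2, -0.1]
gripper_width: 0.7
```

>>> step_arm --pt "0 0 0.1 0 0 0 0.3" --pt "0 0 0 0 0 0 0.3"

```text
t: 8.75
eef_pos: [0.5046, 0.2008, 0.0864]
tool_rot: [0.0, 0.992, 0.128, -0.0]
contact_force: [-1.0, 0.2, -0.1]
gripper_width: 0.698
```

>>> step_arm --pt "0 0 0.1 0 0 0 0.3" --pt "0 0 0 0 0 0 0.3"

```text
t: 8.95
eef_pos: [0.5046, 0.2008, 0.0854]
tool_rot: [0.0, 0.992, 0.128, -0.0]
contact_force: [-0.1, -0.0, 1.0]
gripper_width: 0.7
```

>>> step_arm --pt "0 0 -0.5 0 0 0 0.3" --pt "0 0.4 0 0 0 0 0.3" --pt "0 0.4 0 0 0 0 0.3" --pt "0 0 0.2 0 0 0 0.3" --pt "0 0 0.1 0 0 0 0.3" --pt "0 0 0 0 0 0 0.3"

```text
t: 9.55
eef_pos: [0.5065, 0.1931, 0.0872]
tool_rot: [0.0, 0.992, 0.128, -0.0]
contact_force: [0.6, -0.9, 0.4]
gripper_width: 0.702
```

Run:
```python
from st import *
o,M=state()
p=bot.read_camera("wrist")
cv2.imwrite("pics/e2.png",cv2.resize(p["pixels"][160:300,120:400,::-1],None,fx=2.8,fy=2.8,interpolation=cv2.INTER_CUBIC))
```

```text
t 9.55 tcp [0.5065 0.1931 0.0872] in line -0.0104 0.1303 toolx yaw 0.2569 tz [-0. -0. -1.] F [ 0.59 -0.89  0.43] w 0.702 q [-0.75  0.43  0.35  2.   -0.21  0.75 -0.03]
```

View pics/e2.png

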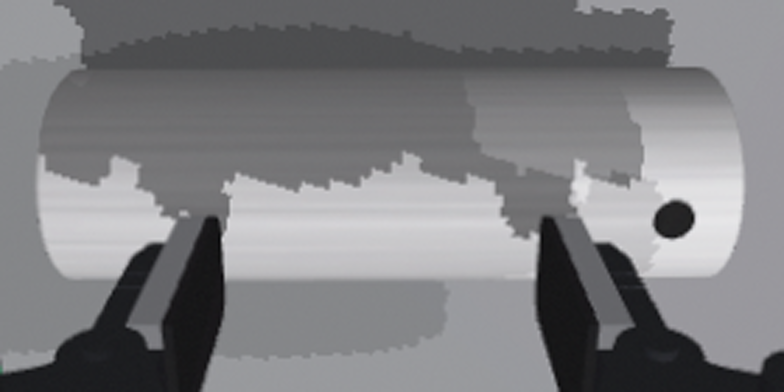

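Run:
```python
from st import *
o,M=state()
p=bot.read_camera("wrist")
print(fb(p,[.508,.192]))
b=np.array([.508,.1923]);u=np.array([np.cos(.256),np.sin(.256)]);v=np.array([-u[1],u[0]])
for h in (0,.01,-.01,-.02): print(h,proj(p,np.array([[*(b+h*v),.075+np.sqrt(.025**2-h*h)]])))
for z in (0,-.01,-.015,-.02): print([proj(p,o["eef_pos"]+M@np.array([.03,y,z])).round(0).tolist() for y in (-.011,0,.011)])
```

```text
t 9.6 tcp [0.5065 0.1932 0.0873] in line -0.0104 0.1304 toolx yaw 0.2571 tz [-0. -0. -1.] F [-0.08 -0.11  0.1 ] w 0.698 q [-0.75  0.43  0.35  2.   -0.21  0.75 -0.03]
(array([0.50837335, 0.19232171, 0.2682807 ]), np.float64(0.08819797546298457), np.int64(17654))
0 [[257.80566994 239.36644731]]
0.01 [[257.84024514 222.29705533]]
-0.01 [[257.71869431 252.50849445]]
-0.02 [[257.57208241 259.83846337]]
[[[305.0, 212.0]], [[304.0, 228.0]], [[303.0, 243.0]]]
[[[307.0, 218.0]], [[306.0, 235.0]], [[305.0, 251.0]]]
[[[309.0, 222.0]], [[308.0, 239.0]], [[307.0, 256.0]]]
[[[310.0, 226.0]], [[309.0, 243.0]], [[308.0, 260.0]]]
```

>>> step_arm --pt "0 0 0.1 0 0 0 0.3" --pt "0 0 0.1 0 0 0 0.3" --pt "0 0 0.1 0 0 0 0.3" --pt "0 0 0 0 0 0 0.3"

```text
t: 10.1
eef_pos: [0.5066, 0.1931, 0.0843]
tool_rot: [0.0, 0.992, 0.128, -0.0]
contact_force: [0.1, -0.7, -0.6]
gripper_width: 0.699
```

>>> step_arm --pt "0 0 0.1 0 0 0 0.3" --pt "0 0 0 0 0 0 0.3"

```text
t: 10.3
eef_pos: [0.5066, 0.1931, 0.0834]
tool_rot: [0.0, 0.992, 0.128, -0.0]
contact_force: [0.0, -0.2, 0.3]
gripper_width: 0.699
```

>>> step_arm --pt "0 0 -1.5 0 0 0 0.7" --pt "0 0 -1.5 0 0 0 0.7" --pt "0 0 0 0 0 0 0.7" --pt "0 0 0 0 0 0 0.7" --pt "0 0 0 0 0 0 0.7"

```text
t: 10.8
eef_pos: [0.5062, 0.193, 0.1128]
tool_rot: [0.0, 0.992, 0.128, -0.001]
contact_force: [0.1, -0.6, -0.2]
gripper_width: 0.297
```

Run:
```python
from st import *
o,M=state()
p=bot.read_camera("wrist")
cv2.imwrite("pics/f2.png",cv2.resize(p["pixels"][160:300,120:400,::-1],None,fx=2.8,fy=2.8,interpolation=cv2.INTER_CUBIC))
p=bot.read_camera("side");cv2.imwrite(f"pics/f_side.png",cv2.resize(p["pixels"][120:240,160:320,::-1],None,fx=5,fy=5))
```

```text
t 10.8 tcp [0.5062 0.193  0.1128] in line -0.0108 0.1302 toolx yaw 0.2571 tz [-0.001 -0.    -1.   ] F [ 0.11 -0.56 -0.19] w 0.297 q [-0.77  0.39  0.36  1.98 -0.19  0.8  -0.04]
```

View pics/f2.png

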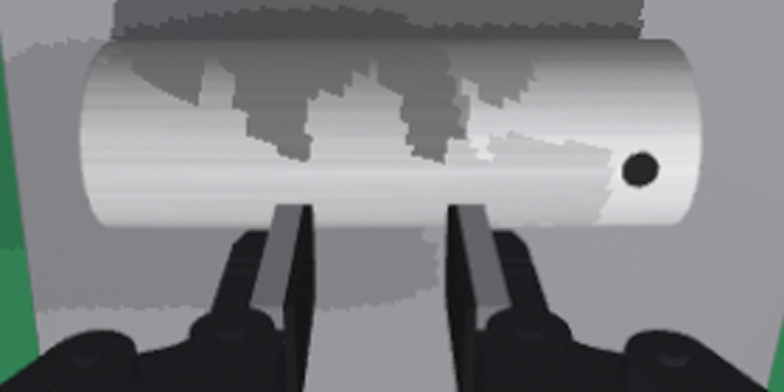

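View pics/f_side.png

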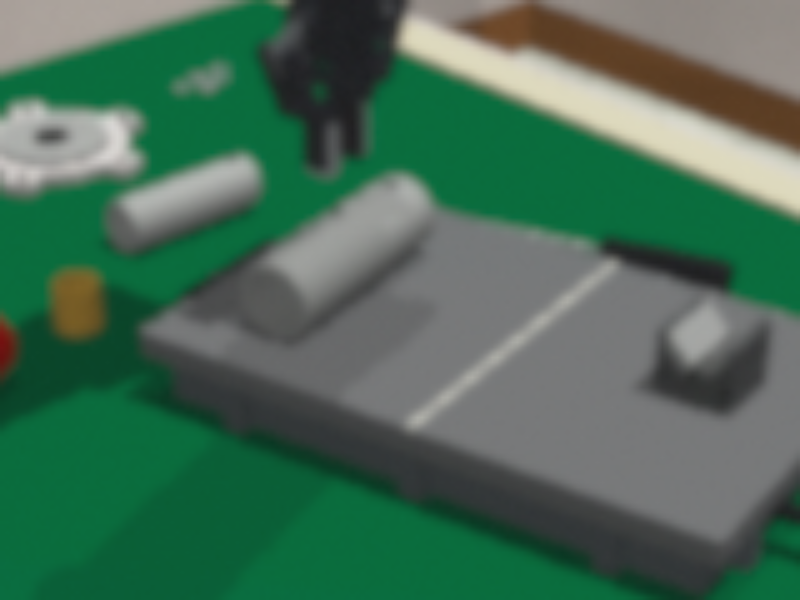

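>>> step_arm --pt "0 -0.3 0.5 0 0 0 0.7" --pt "0 -0.3 0.5 0 0 0 0.7" --pt "0 0 0.3 0 0 0 0.7" --pt "0 0 0.2 0 0 0 0.7" --pt "0 0 0.2 0 0 0 0.7" --pt "0 0 0 0 0 0 0.7"

```text
t: 11.5
eef_pos: [0.5051, 0.1987, 0.0962]
tool_rot: [0.0, 0.992, 0.128, -0.0]
contact_force: [-0.6, 0.3, -0.9]
gripper_width: 0.302
```

>>> step_arm --pt "0 0 0.1 0 0 0 0.7" --pt "0 0 0.1 0 0 0 0.7" --pt "0 0 0.1 0 0 0 0.7" --pt "0 0 0 0 0 0 0.7"

```text
t: 11.9
eef_pos: [0.5051, 0.1989, 0.0934]
tool_rot: [0.0, 0.992, 0.128, -0.0]
contact_force: [0.0, -0.6, -0.3]
gripper_width: 0.302
```

>>> step_arm --pt "0 0 0.1 0 0 0 0.7" --pt "0 0 0.1 0 0 0 0.7" --pt "0 0 0 0 0 0 0.7"

```text
t: 12.2
eef_pos: [0.5051, 0.1989, 0.0913]
tool_rot: [0.0, 0.992, 0.128, -0.0]
contact_force: [-0.9, -0.5, 0.8]
gripper_width: 0.298
```

>>> step_arm --pt "0 0 0.1 0 0 0 0.7" --pt "0 0 0.1 0 0 0 0.7" --pt "0 0 0 0 0 0 0.7"

```text
t: 12.5
eef_pos: [0.5051, 0.1989, 0.0893]
tool_rot: [0.0, 0.992, 0.128, -0.0]
contact_force: [-0.5, -0.1, -0.7]
gripper_width: 0.299
```

Run:
```python
from st import *
o,M=state()
p=bot.read_camera("wrist")
cv2.imwrite("pics/g2.png",cv2.resize(p["pixels"][160:300,120:400,::-1],None,fx=2.8,fy=2.8,interpolation=cv2.INTER_CUBIC))
p=bot.read_camera("side");cv2.imwrite(f"pics/g_side.png",cv2.resize(p["pixels"][130:200,190:270,::-1],None,fx=8,fy=8,interpolation=cv2.INTER_CUBIC))
print(proj(p,o["eef_pos"]+np.array([[0,0,0],[.013,0,0],[-.013,0,0],[-.013,0,-.03],[-.025,0,-.03]])@M.T)-[190,130])
```

```text
t 12.5 tcp [0.5051 0.1989 0.0893] in line -0.0105 0.1362 toolx yaw 0.257 tz [-0. -0. -1.] F [-0.55 -0.15 -0.68] w 0.299 q [-0.77  0.42  0.35  2.   -0.21  0.76 -0.04]
[[35.39390648 36.35847734]
 [37.66795855 34.81721505]
 [33.08558221 37.92325025]
 [32.98572368 29.34980664]
 [30.79749766 30.77138546]]
```

View pics/g2.png

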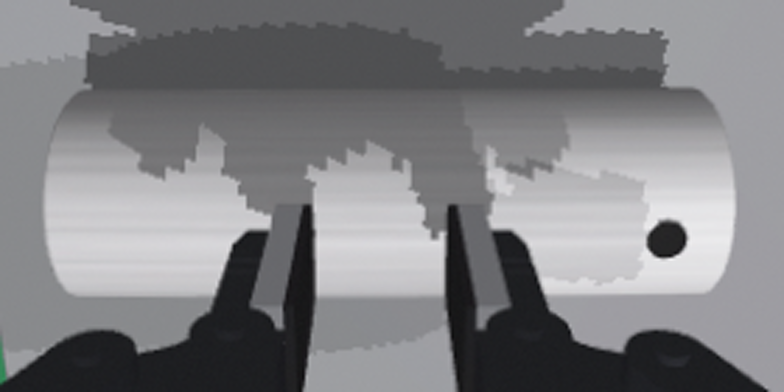

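View pics/g_side.png

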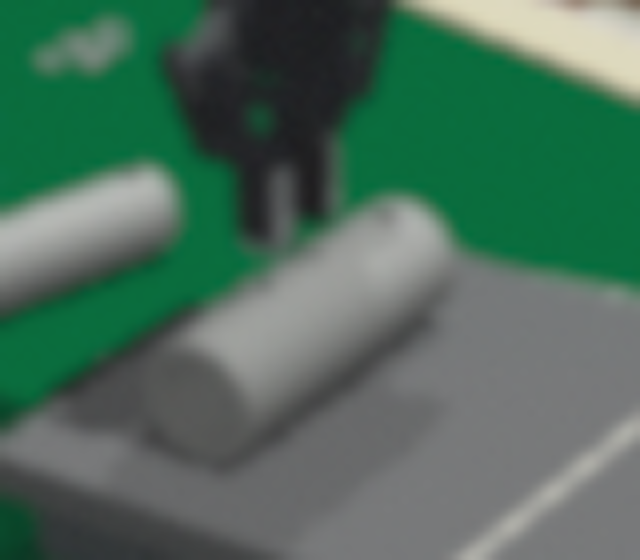

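>>> step_arm --pt "0 0 -0.8 0 0 0 1" --pt "0 0 0 0 0 0 1" --pt "0 0 0 0 0 0 1" --pt "0 0 0 0 0 0 1" --squeeze 20

```text
t: 13.0
eef_pos: [0.5052, 0.199, 0.0976]
tool_rot: [-0.0, 0.992, 0.128, 0.0]
contact_force: [0.8, 0.6, -0.1]
gripper_width: -0.004
```

Run:
```python
from st import *
o,M=state()
p=bot.read_camera("wrist")
cv2.imwrite("pics/i2.png",cv2.resize(p["pixels"][160:300,120:400,::-1],None,fx=2.8,fy=2.8,interpolation=cv2.INTER_CUBIC))
print(proj(p,o["eef_pos"]+np.array([[0,-.011,0],[0,-.011,-.01],[0,-.011,-.02],[0,-.011,-.03],[0,0,0],[0,0,-.02]])@M.T)-[120,160])
p=bot.read_camera("side");cv2.imwrite(f"pics/i_side.png",cv2.resize(p["pixels"][130:200,190:270,::-1],None,fx=8,fy=8,interpolation=cv2.INTER_CUBIC))
print(proj(p,o["eef_pos"]+np.array([[0,0,0],[0,0,-.01],[0,0,-.02],[0,0,-.03]])@M.T)-[190,130])
```

```text
t 13.0 tcp [0.5052 0.199  0.0976] in line -0.0104 0.1363 toolx yaw 0.2571 tz [ 0.  0. -1.] F [ 0.78  0.61 -0.07] w -0.004 q [-0.77  0.41  0.35  1.99 -0.2   0.77 -0.05]
[[135.71486313  51.70697226]
 [135.7391282   58.3336701 ]
 [135.76619109  65.73298668]
 [135.79655655  74.04608441]
 [135.71319974  67.98111218]
 [135.76300812  83.5416264 ]]
[[35.36835236 34.01038051]
 [35.34407154 31.17305498]
 [35.31980781 28.31410664]
 [35.29556442 25.43334979]]
```

View pics/i2.png

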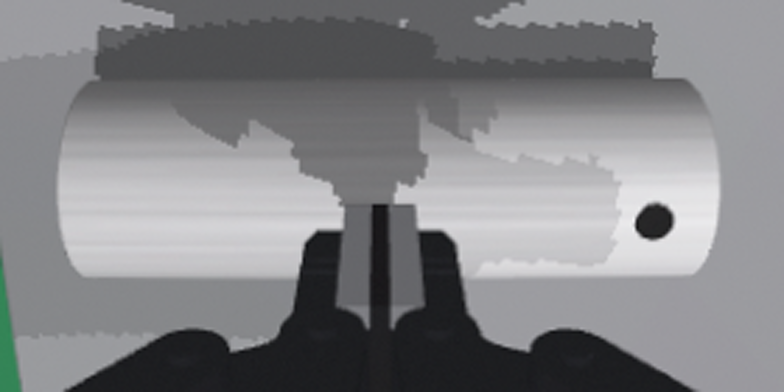

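View pics/i_side.png

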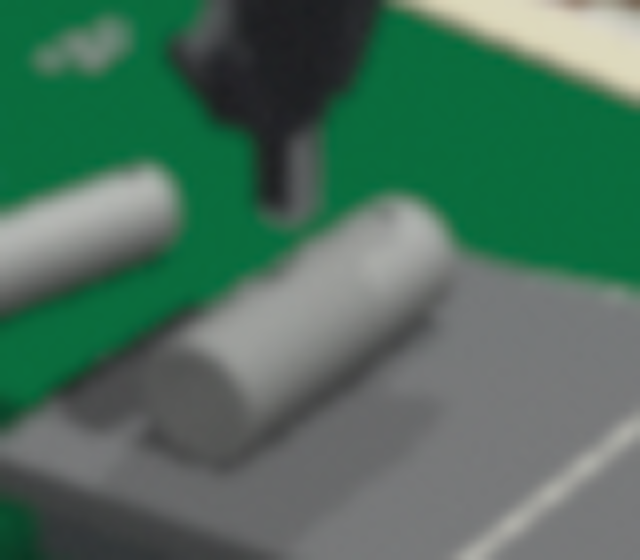

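Run:
```python
from st import *
o,M=state()
p=bot.read_camera("wrist")
g=p["pixels"].astype(int)
for d in bot.cut_out(p,"barrel"):
    print(d["score"],d["point"],d["pixels"].sum())
    if d["pixels"].sum()>10000:
        m=d["pixels"].copy(); 
        # ignore gripper region: columns of gripper
        ign=np.zeros_like(m); ign[225:300,215:300]=1
        for z in (.055,.06,.065,.07,.075,.08,.085):
            def cost(v):
                h=hullmask(proj(p,cyl(v[0],v[1],v[2]/10,z=z)));return (np.abs(h-m)*(~ign)).sum()/m.sum()
            s=np.array([.508,.1923,2.56])
            for dd in (.01,.003):
                sim=np.array([s]+[s+dd*e for e in np.diag([1,1,5.])])
                r=minimize(cost,s,method="Nelder-Mead",options=dict(initial_simplex=sim,xatol=1e-5,fatol=1e-6));s=r.x
            print(z,r.x,r.fun)
# triangulate line ends / barrel with top+side
```

```text
t 13.1 tcp [0.5051 0.1989 0.0974] in line -0.0105 0.1363 toolx yaw 0.257 tz [-0. -0. -1.] F [-0.05  0.11  0.59] w -0.004 q [-0.77  0.41  0.35  1.99 -0.2   0.77 -0.05]
0.88 [262.2, 221.0] 15282
0.055 [0.5082772  0.18493755 2.6416131 ] 0.13962164894749943
0.06 [0.51221799 0.18752412 2.59629438] 0.10449946239456387
0.065 [0.51155716 0.1893863  2.56693344] 0.06478389287922995
0.07 [0.50931846 0.19038771 2.59568599] 0.02424818638357057
0.075 [0.50896602 0.19231088 2.56772325] 0.02998478281510222
0.08 [0.50736217 0.19351793 2.57351951] 0.0802356225830209
0.085 [0.50640672 0.19491133 2.57463836] 0.13507445642829832
0.71 [25.2, 5.5] 1409
```

>>> step_arm --pt "0 0 -1.5 0 0 0 0" --pt "-1.6 0 -1.5 0 0 0 0" --pt "-1.6 0 0 0 0 0 0" --pt "-1.6 0 0 0 0 0 0" --pt "-1.6 -0.1 0 0 0 0 0" --pt "0 0 0 0 -6.3 0 0" --pt "0 0 0 0 -6.3 0 0" --pt "0 0 0 0 -6.2 0 0" --pt "0 0 0 0 -6.2 0 0" --pt "0 0 0 0 0 0 0"

```text
t: 14.2
eef_pos: [0.4444, 0.1838, 0.1256]
tool_rot: [0.029, 0.968, 0.125, -0.216]
contact_force: [-0.5, -0.5, -0.4]
gripper_width: 0.997
```

Run:
```python
from st import *
o,M=state()
t=o["eef_pos"]+M@np.array([.057,0,-.035]);g=o["eef_pos"]+M@np.array([0,0,-.019])
print("tip",t,"grasp",g)
b=np.array([.509,.192]);u=np.array([np.cos(.257),np.sin(.257)]);v=np.array([-u[1],u[0]])
print("tip rel barrel",(t[:2]-b)@u,(t[:2]-b)@v)
p=bot.read_camera("wrist");cv2.imwrite("pics/k_wrist.png",p["pixels"][:,:,::-1])
p=bot.read_camera("side");cv2.imwrite(f"pics/k_side.png",cv2.resize(p["pixels"][110:220,160:320,::-1],None,fx=5,fy=5,interpolation=cv2.INTER_CUBIC))
print((proj(p,t)-[160,110])*5)
```

```text
t 14.2 tcp [0.4444 0.1838 0.1256] in line -0.073 0.1352 toolx yaw 0.2562 tz [-0.411 -0.109 -0.905] F [-0.51 -0.46 -0.4 ] w 0.997 q [-0.72  0.55  0.35  1.79 -0.24  1.29  0.  ]
tip [0.50870176 0.20070893 0.1330364 ] grasp [0.45222124 0.18588592 0.14279495]
tip rel barrel 0.0019251938032457516 0.008498711382421581
[[328.839029   216.77626404]]
```

View pics/k_wrist.png

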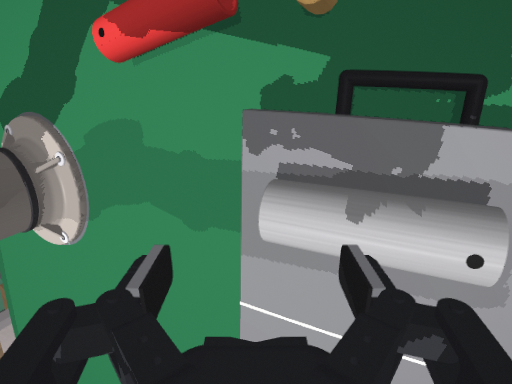

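View pics/k_side.png

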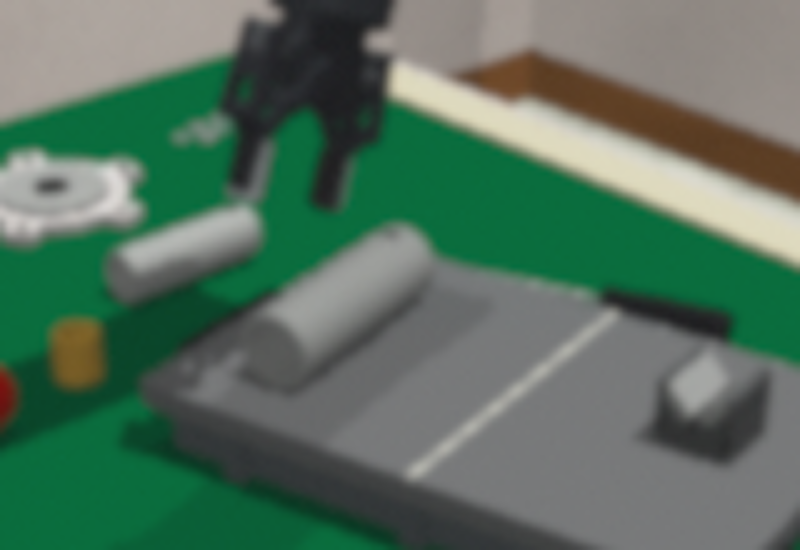

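>>> step_arm --pt "0.42 0 0.91 0 0 0 0" --pt "0.42 0 0.91 0 0 0 0" --pt "0.34 0 0.73 0 0 0 0" --pt "0 0 0 0 0 0 0"

```text
t: 14.7
eef_pos: [0.4417, 0.1834, 0.0984]
tool_rot: [0.028, 0.968, 0.125, -0.216]
contact_force: [-0.8, -0.4, -0.5]
gripper_width: 1.0
```

>>> step_arm --pt "0.042 0 0.09 0 0 0 0" --pt "0.042 0 0.09 0 0 0 0" --pt "0.042 0 0.09 0 0 0 0"

```text
t: 15.0
eef_pos: [0.4432, 0.1837, 0.0966]
tool_rot: [0.028, 0.968, 0.125, -0.214]
contact_force: [-0.2, -0.3, 0.3]
gripper_width: 0.998
```

>>> step_arm --pt "0.042 0 0.09 0 0 0 0" --pt "0.042 0 0.09 0 0 0 0"

```text
t: 15.2
eef_pos: [0.4431, 0.1837, 0.0945]
tool_rot: [0.028, 0.968, 0.125, -0.215]
contact_force: [0.4, 0.5, 0.4]
gripper_width: 1.003
```

>>> step_arm --pt "0.042 0 0.09 0 0 0 0" --pt "0 0 0 0 0 0 0"

```text
t: 15.4
eef_pos: [0.4429, 0.1836, 0.0933]
tool_rot: [0.028, 0.968, 0.125, -0.215]
contact_force: [-0.8, -0.6, 0.8]
gripper_width: 1.002
```

>>> step_arm --pt "0.042 0 0.09 0 0 0 0" --pt "0 0 0 0 0 0 0"

```text
t: 15.6
eef_pos: [0.4429, 0.1836, 0.0923]
tool_rot: [0.028, 0.968, 0.125, -0.215]
contact_force: [0.4, -0.1, 0.6]
gripper_width: 1.002
```

>>> step_arm --pt "0.042 0 0.09 0 0 0 0" --pt "0 0 0 0 0 0 0"

```text
t: 15.8
eef_pos: [0.4429, 0.1836, 0.0914]
tool_rot: [0.028, 0.968, 0.125, -0.215]
contact_force: [0.0, 0.5, 0.2]
gripper_width: 1.001
```

>>> step_arm --pt "0.042 0 0.09 0 0 0 0" --pt "0 0 0 0 0 0 0"

```text
t: 16.0
eef_pos: [0.4429, 0.1836, 0.0904]
tool_rot: [0.028, 0.968, 0.125, -0.215]
contact_force: [-0.4, 0.1, -0.2]
gripper_width: 1.005
```

>>> step_arm --pt "0.042 0 0.09 0 0 0 0" --pt "0 0 0 0 0 0 0"

```text
t: 16.2
eef_pos: [0.4429, 0.1836, 0.0894]
tool_rot: [0.028, 0.968, 0.125, -0.215]
contact_force: [0.1, -1.0, -0.8]
gripper_width: 0.998
```

Run:
```python
from st import *
o,M=state()
p=bot.read_camera("wrist");cv2.imwrite("pics/l_wrist.png",cv2.resize(p["pixels"][150:320,240:512,::-1],None,fx=2.9,fy=2.9,interpolation=cv2.INTER_CUBIC))
b=np.array([.509,.192])
print((proj(p,[*b,.1])-[240,150])*2.9)
print((proj(p,o["eef_pos"]+np.array([[.0425,-.011,-.03],[.0425,-.011,-.035],[.0425,-.011,-.04],[.057,-.011,-.035]])@M.T)-[240,150])*2.9)
p=bot.read_camera("side");cv2.imwrite(f"pics/l_side.png",cv2.resize(p["pixels"][130:200,190:270,::-1],None,fx=8,fy=8,interpolation=cv2.INTER_CUBIC))
```

```text
t 16.2 tcp [0.4429 0.1836 0.0894] in line -0.0746 0.1353 toolx yaw 0.257 tz [-0.409 -0.107 -0.906] F [ 0.12 -1.04 -0.75] w 0.998 q [-0.71  0.59  0.34  1.81 -0.25  1.22  0.02]
[[353.73908983 360.63278397]]
[[282.2191003  243.4536557 ]
 [289.72877152 256.55291779]
 [297.7153811  270.49841529]
 [371.76426597 255.8928106 ]]
```

View pics/l_wrist.png

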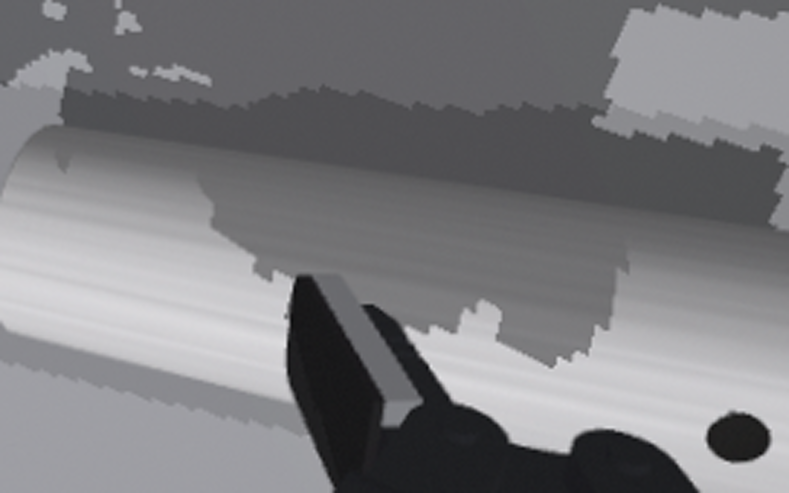

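View pics/l_side.png

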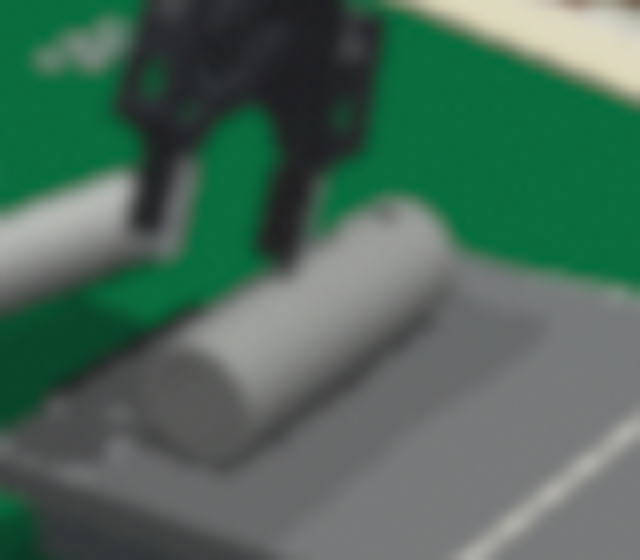

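>>> step_arm --pt "-0.42 0 -0.91 0 0 0 0" --pt "0 0 0 0 -8 0 0" --pt "0 -0.2 0 0 0 0 0" --pt "0 0 0 0 0 0 0"

```text
t: 16.7
eef_pos: [0.4428, 0.1858, 0.099]
tool_rot: [0.037, 0.951, 0.123, -0.281]
contact_force: [0.4, -0.7, 0.5]
gripper_width: 1.003
```

```bash
cat >> st.py <<'E'
TIP=np.array([.0495,0,-.040])
def tip(b=None,verbose=True):
    o,M=state();t=o["eef_pos"]+M@TIP;g=o["eef_pos"]+M@[0,0,-.019]
    print("tip",t.round(4),"grasp z rel",round(g[2]-.05,4),"down in tool",(M.T@[0,0,-1]).round(3),"-v in tool",(M.T@[np.sin(LY),-np.cos(LY),0]).round(3))
    if b is not None:
        print("tip rel barrel (u,v)",np.round(rel([t[0],t[1],0],np.array(b[:2]),b[2])[:2],4))
    return o,M,t
E
python3 - <<'E'
from st import *
tip([.509,.192,.257])
E
```

```text
t 16.7 tcp [0.4428 0.1858 0.099 ] in line -0.0742 0.1375 toolx yaw 0.2569 tz [-0.526 -0.139 -0.839] F [ 0.36 -0.72  0.55] w 1.003 q [-0.68  0.67  0.33  1.71 -0.26  1.39  0.03]
tip [0.504  0.2019 0.1057] grasp z rel 0.065 down in tool [ 0.544 -0.     0.839] -v in tool [-0.025  1.     0.017]
tip rel barrel (u,v) [-0.0023  0.0108]
```

>>> step_arm --pt "0.11 0.2 0.17 0 0 0 0" --pt "0.11 0 0.17 0 0 0 0" --pt "0 0 0 0 0 0 0"

```text
t: 17.0
eef_pos: [0.4427, 0.1835, 0.0959]
tool_rot: [0.036, 0.951, 0.123, -0.281]
contact_force: [0.3, -1.1, 1.3]
gripper_width: 0.999
```

>>> step_arm --pt "0.054 0 0.084 0 0 0 0" --pt "0 0 0 0 0 0 0"

```text
t: 17.2
eef_pos: [0.4429, 0.1836, 0.0947]
tool_rot: [0.036, 0.951, 0.123, -0.281]
contact_force: [0.4, -1.3, 1.2]
gripper_width: 1.0
```

>>> step_arm --pt "0.054 0 0.084 0 0 0 0" --pt "0 0 0 0 0 0 0"

```text
t: 17.4
eef_pos: [0.443, 0.1837, 0.094]
tool_rot: [0.036, 0.951, 0.123, -0.282]
contact_force: [-1.2, -0.3, 5.2]
gripper_width: 1.0
```

>>> step_arm --pt "0.054 0 0.084 0 0 0 0" --pt "0 0 0 0 0 0 0"

```text
t: 17.6
eef_pos: [0.4431, 0.1838, 0.0937]
tool_rot: [0.036, 0.951, 0.123, -0.282]
contact_force: [-2.1, -0.4, 8.8]
gripper_width: 1.001
```

>>> step_arm --pt "0.054 0 0.084 0 0 0 0" --pt "0 0 0 0 0 0 0"

```text
t: 17.8
eef_pos: [0.443, 0.1839, 0.0934]
tool_rot: [0.036, 0.951, 0.123, -0.282]
contact_force: [-1.8, 0.2, 14.1]
gripper_width: 1.002
```

>>> step_arm --pt "0 0.3 0 0 0 0 0" --pt "0 0.3 0 0 0 0 0" --pt "0 0.3 0 0 0 0 0" --pt "0 0.3 0 0 0 0 0" --pt "0 0 0 0 0 0 0"

```text
t: 18.3
eef_pos: [0.4463, 0.1715, 0.0937]
tool_rot: [0.036, 0.951, 0.123, -0.282]
contact_force: [-1.9, -0.5, 16.6]
gripper_width: 1.002
```

>>> step_arm --pt "0 0.3 0 0 0 0 0" --pt "0 0.3 0 0 0 0 0" --pt "0 0.3 0 0 0 0 0" --pt "0 0.3 0 0 0 0 0" --pt "0 0.3 0 0 0 0 0" --pt "0 0.3 0 0 0 0 0" --pt "0 0 0 0 0 0 0"

```text
t: 19.0
eef_pos: [0.451, 0.1539, 0.0935]
tool_rot: [0.036, 0.951, 0.122, -0.282]
contact_force: [-1.6, -1.3, 14.3]
gripper_width: 1.0
```

```bash
cat >> st.py <<'E'
def look(g,tag,yaw=.257):
    import cv2
    o,M,t=tip()
    p=bot.read_camera("wrist");cv2.imwrite(f"pics/{tag}.png",p["pixels"][:,:,::-1])
    l=fl(p,[.5547,.0715]);print("line yaw",l[1].round(4),"n",l[5],"res",l[4])
    b=None
    for d in bot.cut_out(p,"barrel"):
        w=unproj(p,d["point"],.075)[0]
        if np.hypot(*(w[:2]-g))<.06:
            m=d["pixels"]
            ign=(p["pixels"].max(2)<60)
            ign=cv2.dilate(ign.astype(np.uint8),np.ones((3,3)))>0
            # pads of the finger (grey): mask tip area
            for s in (1,-1):
                q=proj(p,o["eef_pos"]+np.array([[s*x,y,z] for x in (.041,.065) for y in (-.012,.012) for z in (-.038,-.09)])@M.T)
                ign|=hullmask(q)>0
            def cost(v):
                h=hullmask(proj(p,cyl(v[0],v[1],v[2]/10)));return (np.abs(h-m)*(~ign)).sum()/m.sum()
            s=np.array([g[0],g[1],yaw*10])
            for dd in (.015,.005,.002):
                sim=np.array([s]+[s+dd*e for e in np.diag([1,1,5.])])
                r=minimize(cost,s,method="Nelder-Mead",options=dict(initial_simplex=sim,xatol=1e-5,fatol=1e-6));s=r.x
            b=np.array([s[0],s[1],s[2]/10]);print("barrel",b.round(4),"cost",r.fun.round(3),"rel line (wrist, across, yaw)",np.round(rel(b,l[0],l[1])[1:],4),"tip rel barrel",np.round(rel([t[0],t[1],0],b[:2],b[2])[:2],4),"along",round(rel(b,np.array([.5525,.071]),LY)[0],4))
            break
    return b,l,p
E
python3 - <<'E'
from st import *
look(np.array([.513,.173]),"m1")
E
```

```text
t 19.0 tcp [0.451  0.1539 0.0935] in line -0.0733 0.1046 toolx yaw 0.256 tz [-0.527 -0.138 -0.839] F [-1.63 -1.29 14.31] w 1.0 q [-0.64  0.68  0.35  1.72 -0.24  1.38  0.07]
tip [0.5123 0.1699 0.1001] grasp z rel 0.0594 down in tool [ 0.545 -0.     0.839] -v in tool [-0.024  1.     0.016]
line yaw 0.227 n 64 res 9.990352874882525e-05
barrel [0.5142 0.1778 0.2602] cost 0.008 rel line (wrist, across, yaw) [0.1125 0.0332] tip rel barrel [-0.0039 -0.0071] along -0.0133
```

View pics/m1.png

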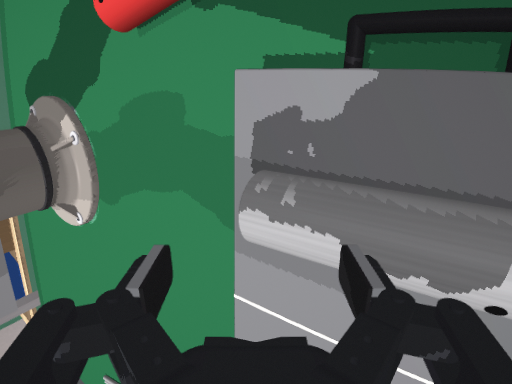

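>>> step_arm --pt "-0.38 0 -0.59 0 0 0 0" --pt "0 -0.83 0 0 0 0 0" --pt "0 -0.83 0 0 0 0 0" --pt "0 0 0 0 0 0 0" --pt "0.19 0 0.3 0 0 0 0" --pt "0.1 0 0.15 0 0 0 0" --pt "0.09 0 0.14 0 0 0 0" --pt "0 0.38 0 0 0 0 0" --pt "0 0.38 0 0 0 0 0" --pt "0 0.38 0 0 0 0 0" --pt "0 0.38 0 0 0 0 0" --pt "0 0.38 0 0 0 0 0" --pt "0 0.38 0 0 0 0 0" --pt "0 0.38 0 0 0 0 0" --pt "0 0.38 0 0 0 0 0" --pt "0 0.38 0 0 0 0 0" --pt "0 0.38 0 0 0 0 0" --pt "0 0 0 0 0 0 0"

```text
t: 20.9
eef_pos: [0.4568, 0.1324, 0.0932]
tool_rot: [0.037, 0.951, 0.122, -0.282]
contact_force: [0.1, -1.9, 15.2]
gripper_width: 1.004
```

Run:
```python
from st import *
look(np.array([.519,.16]),"m2")
```

```text
t 20.9 tcp [0.4568 0.1324 0.0932] in line -0.0726 0.0823 toolx yaw 0.2545 tz [-0.527 -0.138 -0.839] F [ 0.08 -1.87 15.22] w 1.004 q [-0.62  0.68  0.35  1.72 -0.23  1.37  0.1 ]
tip [0.518  0.1483 0.0998] grasp z rel 0.0591 down in tool [ 0.545 -0.001  0.839] -v in tool [-0.023  1.     0.016]
line yaw 0.2255 n 55 res 7.768339565793749e-05
barrel [0.5197 0.1582 0.2612] cost 0.011 rel line (wrist, across, yaw) [0.0923 0.0358] tip rel barrel [-0.0041 -0.0091] along -0.0124
```

>>> step_arm --pt "-0.38 0 -0.59 0 0 0 0" --pt "0.63 -0.93 -0.41 0 0 0 0" --pt "0.63 -0.93 -0.41 0 0 0 0" --pt "0 0 0 0 0 0 0" --pt "0.19 0 0.3 0 0 0 0" --pt "0.1 0 0.15 0 0 0 0" --pt "0.09 0 0.14 0 0 0 0" --pt "0 0.38 0 0 0 0 0" --pt "0 0.38 0 0 0 0 0" --pt "0 0.38 0 0 0 0 0" --pt "0 0.38 0 0 0 0 0" --pt "0 0.38 0 0 0 0 0" --pt "0 0.38 0 0 0 0 0" --pt "0 0.38 0 0 0 0 0" --pt "0 0.38 0 0 0 0 0" --pt "0 0.38 0 0 0 0 0" --pt "0 0.38 0 0 0 0 0" --pt "0 0 0 0 0 0 0"

```text
t: 22.8
eef_pos: [0.4765, 0.1174, 0.0933]
tool_rot: [0.037, 0.951, 0.122, -0.281]
contact_force: [0.2, -2.2, 14.0]
gripper_width: 0.996
```

Run:
```python
from st import *
look(np.array([.524,.139]),"m3")
```

```text
t 22.8 tcp [0.4765 0.1174 0.0933] in line -0.0567 0.0633 toolx yaw 0.2545 tz [-0.526 -0.138 -0.839] F [ 0.22 -2.21 14.02] w 0.996 q [-0.58  0.7   0.36  1.68 -0.22  1.39  0.13]
tip [0.5377 0.1334 0.1   ] grasp z rel 0.0592 down in tool [ 0.544 -0.001  0.839] -v in tool [-0.023  1.     0.016]
line yaw 0.2254 n 62 res 8.525879482162329e-05
barrel [0.5226 0.1378 0.2607] cost 0.019 rel line (wrist, across, yaw) [0.0718 0.0353] tip rel barrel [ 0.0135 -0.0082] along -0.0141
```

>>> step_arm --pt "-0.38 0 -0.59 0 0 0 0" --pt "0 -0.89 0 0 0 0 0" --pt "0 -0.89 0 0 0 0 0" --pt "0 0 0 0 0 0 0" --pt "0.19 0 0.3 0 0 0 0" --pt "0.1 0 0.15 0 0 0 0" --pt "0.09 0 0.14 0 0 0 0" --pt "0 0.38 0 0 0 0 0" --pt "0 0.38 0 0 0 0 0" --pt "0 0.38 0 0 0 0 0" --pt "0 0.38 0 0 0 0 0" --pt "0 0.38 0 0 0 0 0" --pt "0 0.38 0 0 0 0 0" --pt "0 0.38 0 0 0 0 0" --pt "0 0.38 0 0 0 0 0" --pt "0 0.38 0 0 0 0 0" --pt "0 0.38 0 0 0 0 0" --pt "0 0 0 0 0 0 0"

```text
t: 24.7
eef_pos: [0.4813, 0.0977, 0.0933]
tool_rot: [0.037, 0.951, 0.122, -0.282]
contact_force: [-0.4, -1.4, 15.8]
gripper_width: 1.0
```

Run:
```python
from st import *
look(np.array([.526,.119]),"m4")
```

```text
t 24.7 tcp [0.4813 0.0977 0.0933] in line -0.0564 0.043 toolx yaw 0.2543 tz [-0.527 -0.138 -0.839] F [-0.37 -1.38 15.82] w 1.0 q [-0.56  0.7   0.37  1.68 -0.21  1.39  0.15]
tip [0.5426 0.1137 0.0999] grasp z rel 0.0593 down in tool [ 0.545 -0.001  0.839] -v in tool [-0.023  1.     0.016]
line yaw 0.2601 n 63 res 0.0008359978978446386
barrel [0.528  0.1181 0.2639] cost 0.024 rel line (wrist, across, yaw) [0.0479 0.0038] tip rel barrel [ 0.0129 -0.0081] along -0.0132
```

>>> step_arm --pt "-0.38 0 -0.59 0 0 0 0" --pt "0 -0.89 0 0 0 0 0" --pt "0 -0.89 0 0 0 0 0" --pt "0 0 0 0 0 0 0" --pt "0.19 0 0.3 0 0 0 0" --pt "0.1 0 0.15 0 0 0 0" --pt "0.09 0 0.14 0 0 0 0" --pt "0 0.38 0 0 0 0 0" --pt "0 0.38 0 0 0 0 0" --pt "0 0.38 0 0 0 0 0" --pt "0 0.38 0 0 0 0 0" --pt "0 0.38 0 0 0 0 0" --pt "0 0.38 0 0 0 0 0" --pt "0 0.38 0 0 0 0 0" --pt "0 0.38 0 0 0 0 0" --pt "0 0.38 0 0 0 0 0" --pt "0 0.38 0 0 0 0 0" --pt "0 0 0 0 0 0 0"

```text
t: 26.6
eef_pos: [0.4865, 0.0782, 0.0933]
tool_rot: [0.037, 0.951, 0.122, -0.281]
contact_force: [-0.1, -0.5, 14.9]
gripper_width: 0.996
```

Run:
```python
from st import *
look(np.array([.532,.099]),"m5")
```

```text
t 26.6 tcp [0.4865 0.0782 0.0933] in line -0.0558 0.0228 toolx yaw 0.2542 tz [-0.526 -0.138 -0.839] F [-0.14 -0.54 14.93] w 0.996 q [-0.54  0.7   0.38  1.68 -0.2   1.39  0.18]
tip [0.5478 0.0941 0.1   ] grasp z rel 0.0593 down in tool [ 0.544 -0.001  0.839] -v in tool [-0.023  1.     0.016]
line yaw 0.2113 n 24 res 0.001965372449293873
barrel [0.5331 0.0987 0.261 ] cost 0.025 rel line (wrist, across, yaw) [0.0382 0.0497] tip rel barrel [ 0.0131 -0.0082] along -0.0127
```

View pics/m5.png

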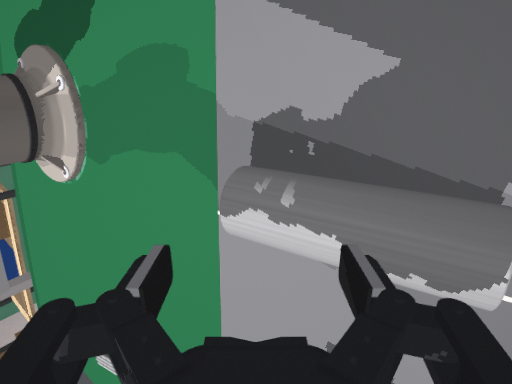

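>>> step_arm --pt "-0.38 0 -0.59 0 0 0 0" --pt "0 -0.89 0 0 0 0 0" --pt "0 -0.89 0 0 0 0 0" --pt "0 0 0 0 0 0 0" --pt "0.19 0 0.3 0 0 0 0" --pt "0.1 0 0.15 0 0 0 0" --pt "0.09 0 0.14 0 0 0 0" --pt "0 0.38 0 0 0 0 0" --pt "0 0.38 0 0 0 0 0" --pt "0 0.38 0 0 0 0 0" --pt "0 0.38 0 0 0 0 0" --pt "0 0.38 0 0 0 0 0" --pt "0 0.38 0 0 0 0 0" --pt "0 0.38 0 0 0 0 0" --pt "0 0.38 0 0 0 0 0" --pt "0 0 0 0 0 0 0"

```text
t: 28.3
eef_pos: [0.4897, 0.0661, 0.0936]
tool_rot: [0.037, 0.951, 0.122, -0.281]
contact_force: [-0.9, -1.1, 17.3]
gripper_width: 0.997
```

>>> step_arm --pt "-0.38 0 -0.59 0 0 0 0" --pt "-1 -1 -1.7 0 0 0 0" --pt "-1 -1 -1.7 0 0 0 0" --pt "-1 -1 -1.7 0 0 0 0" --pt "0 0 0 0 0 0 0"

```text
t: 28.8
eef_pos: [0.485, 0.0989, 0.1592]
tool_rot: [0.036, 0.951, 0.124, -0.28]
contact_force: [0.8, -0.5, -0.4]
gripper_width: 0.994
```

Run:
```python
from st import *
look(np.array([.536,.083]),"m6")
for n in ("top","side"):
    p=bot.read_camera(n);cv2.imwrite(f"pics/m6_{n}.png",cv2.resize(p["pixels"][120:260,150:350,::-1],None,fx=4,fy=4,interpolation=cv2.INTER_CUBIC))
```

```text
t 28.8 tcp [0.485  0.0989 0.1592] in line -0.0526 0.0433 toolx yaw 0.2596 tz [-0.524 -0.138 -0.841] F [ 0.8  -0.52 -0.39] w 0.994 q [-0.57  0.62  0.39  1.64 -0.18  1.5   0.14]
tip [0.5462 0.1151 0.166 ] grasp z rel 0.1251 down in tool [0.541 0.001 0.841] -v in tool [-0.027  0.999  0.016]
line yaw 0.25 n 68 res 0.0002139137182239858
```

View pics/m6.png

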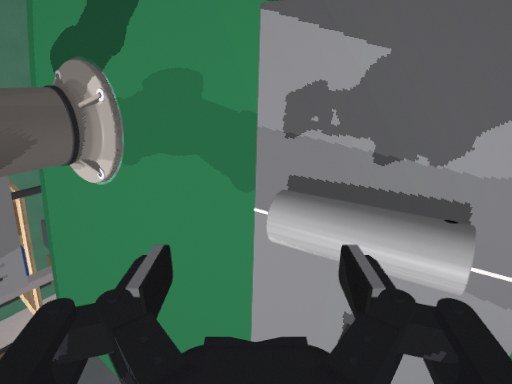

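View pics/m6_top.png

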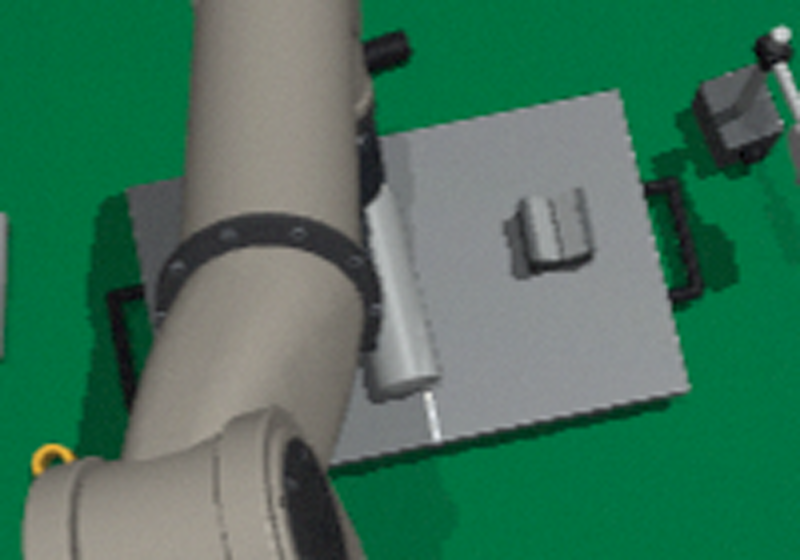

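View pics/m6_side.png

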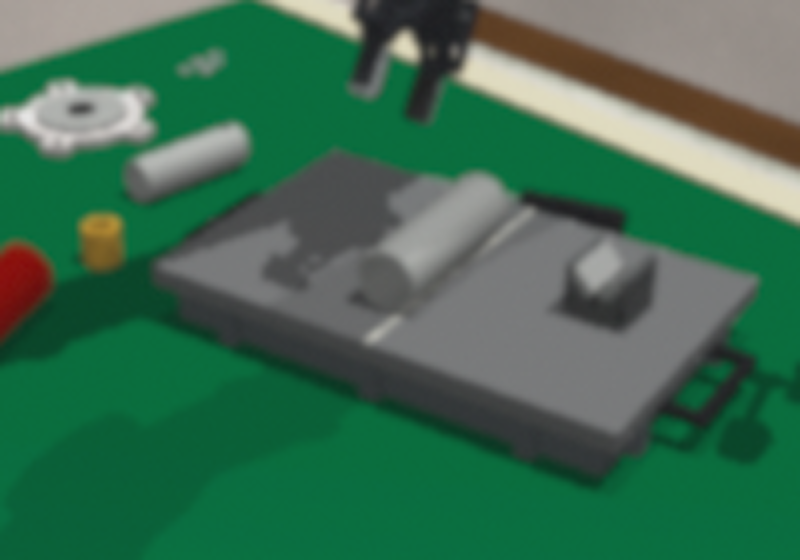

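```bash
cat >> st.py <<'E'
def look2(g,tag,yaw=.257,bmask=None):
    o,M,t=tip()
    p=bot.read_camera("wrist");cv2.imwrite(f"pics/{tag}.png",p["pixels"][:,:,::-1])
    im=p["pixels"].astype(int)
    u=np.array([np.cos(LY),np.sin(LY)]);v=np.array([-u[1],u[0]])
    pts=[]
    L0=np.array([.5547,.0715])
    for s in np.arange(-.15,.151,.001):
        if -.092<s+.013<.092: continue
        tt=np.arange(-.012,.0121,.0003);P=L0+s*u+tt[:,None]*v
        uv=proj(p,np.c_[P,np.full(len(P),.05)]).astype(np.float32)
        if uv[:,0].min()<2 or uv[:,0].max()>509 or uv[:,1].min()<2 or uv[:,1].max()>380: continue
        I=cv2.remap(im.min(2).astype(np.float32),uv[:,0].reshape(1,-1),uv[:,1].reshape(1,-1),cv2.INTER_LINEAR)[0]
        k=I.argmax()
        if I[k]>np.median(I)+45 and I[k]>190:
            w=np.clip(I-(np.median(I)+I[k])/2,0,None);w[abs(np.arange(len(I))-k)>8]=0
            pts.append(np.r_[L0+s*u+(w*tt).sum()/w.sum()*v,s,I[k]])
    pts=np.array(pts);print("line pts",len(pts),"s<0:",(pts[:,2]<0).sum())
    vx,vy,x0,y0=[float(a) for a in cv2.fitLine(pts[:,:2].astype(np.float32),cv2.DIST_HUBER,0,1e-4,1e-4).ravel()]
    res=(pts[:,:2]-[x0,y0])@[-vy,vx];ly=np.arctan(vy/vx);print("line",x0,y0,"yaw",round(ly,4),"res",np.abs(res).max().round(4),"s range",pts[:,2].min(),pts[:,2].max())
    for d in bot.cut_out(p,"barrel"):
        w=unproj(p,d["point"],.075)[0]
        print("  cand",round(d["score"],2),w.round(3),d["pixels"].sum())
        if np.hypot(*(w[:2]-g))<.07:
            m=d["pixels"]
            ign=cv2.dilate((im.max(2)<60).astype(np.uint8),np.ones((3,3)))>0
            for s in (1,-1):
                ign|=hullmask(proj(p,o["eef_pos"]+np.array([[s*x,y,z] for x in (.041,.065) for y in (-.012,.012) for z in (-.038,-.09)])@M.T))>0
            def cost(q):
                h=hullmask(proj(p,cyl(q[0],q[1],q[2]/10)));return (np.abs(h-m)*(~ign)).sum()/m.sum()
            s=np.array([g[0],g[1],yaw*10])
            for dd in (.015,.005,.002):
                sim=np.array([s]+[s+dd*e for e in np.diag([1,1,5.])])
                r=minimize(cost,s,method="Nelder-Mead",options=dict(initial_simplex=sim,xatol=1e-5,fatol=1e-6));s=r.x
            b=np.array([s[0],s[1],s[2]/10])
            print("barrel",b.round(4),"cost",r.fun.round(3),"rel line across,yaw",np.round(rel(b,np.array([x0,y0]),ly)[1:],4),"tip rel barrel",np.round(rel([t[0],t[1],0],b[:2],b[2])[:2],4),"along",round(rel(b,np.array([.5525,.071]),LY)[0],4))
E
python3 - <<'E'
from st import *
look2(np.array([.536,.083]),"m7")
E
```

```text
t 29.0 tcp [0.4834 0.0965 0.1566] in line -0.0547 0.0414 toolx yaw 0.2558 tz [-0.528 -0.139 -0.838] F [-0.23  0.51  0.23] w 0.996 q [-0.57  0.63  0.39  1.64 -0.18  1.5   0.14]
tip [0.5446 0.1126 0.1631] grasp z rel 0.1226 down in tool [ 0.546 -0.001  0.838] -v in tool [-0.024  1.     0.016]
line pts 26 s<0: 17
line 0.5123220086097717 0.0616837814450264 yaw 0.2264 res 0.0002 s range -0.13199999999999998 0.08700000000000022
  cand 0.74 [0.554 0.091 0.075] 12738
barrel [0.5374 0.083  0.2669] cost 0.033 rel line across,yaw [0.0152 0.0406] tip rel barrel [0.0147 0.0266] along -0.012
```

>>> step_arm --pt "1 0.62 1.7 0 0 0 0" --pt "1 0.62 1.7 0 0 0 0" --pt "1 0.62 1.7 0 0 0 0" --pt "0 0 0 0 0 0 0" --pt "0.19 0 0.3 0 0 0 0" --pt "0.1 0 0.15 0 0 0 0" --pt "0.09 0 0.14 0 0 0 0" --pt "0 0 0 0 0 0 0"

```text
t: 29.9
eef_pos: [0.4862, 0.079, 0.0936]
tool_rot: [0.036, 0.951, 0.123, -0.282]
contact_force: [-3.1, 0.7, 10.9]
gripper_width: 0.997
```

>>> step_arm --pt "0 0.35 0 0 0 0 0" --pt "0 0.35 0 0 0 0 0" --pt "0 0.35 0 0 0 0 0" --pt "0 0.35 0 0 0 0 0" --pt "0 0.35 0 0 0 0 0" --pt "0 0.35 0 0 0 0 0" --pt "0 0.35 0 0 0 0 0" --pt "0 0.35 0 0 0 0 0" --pt "0 0 0 0 0 0 0"

```text
t: 30.8
eef_pos: [0.4936, 0.0509, 0.0938]
tool_rot: [0.036, 0.951, 0.122, -0.281]
contact_force: [-2.4, -1.0, 11.4]
gripper_width: 1.0
```

>>> step_arm --pt "-0.38 0 -0.59 0 0 0 0" --pt "-1 -1 -1.7 0 0 0 0" --pt "-1 -1 -1.7 0 0 0 0" --pt "-1 -1 -1.7 0 0 0 0" --pt "0 0 0 0 0 0 0" --pt "0 0 0 0 0 0 0"

```text
t: 31.4
eef_pos: [0.4884, 0.0816, 0.1578]
tool_rot: [0.036, 0.951, 0.123, -0.281]
contact_force: [-0.1, 0.1, -0.3]
gripper_width: 0.999
```

Run:
```python
from st import *
look2(np.array([.542,.068]),"m8")
```

```text
t 31.4 tcp [0.4884 0.0816 0.1578] in line -0.0531 0.0257 toolx yaw 0.258 tz [-0.525 -0.138 -0.84 ] F [-0.07  0.06 -0.25] w 0.999 q [-0.55  0.63  0.4   1.64 -0.17  1.5   0.17]
tip [0.5496 0.0977 0.1645] grasp z rel 0.1237 down in tool [0.543 0.    0.84 ] -v in tool [-0.026  1.     0.017]
line pts 29 s<0: 22
line 0.473432332277298 0.05276159942150116 yaw 0.2262 res 0.0006 s range -0.13199999999999998 0.08500000000000021
  cand 0.59 [0.556 0.075 0.075] 12794
barrel [0.5411 0.0693 0.2608] cost 0.028 rel line across,yaw [0.0009 0.0346] tip rel barrel [0.0156 0.0253] along -0.0115
```

View pics/m8.png

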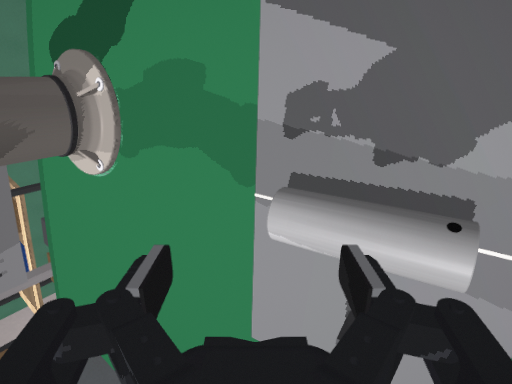

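>>> step_arm --pt "-1.2 -1.5 -1.8 0 0 0 0" --pt "-1.2 -2 -1.8 0 0 0 0" --pt "-1.2 -2.5 -1.8 0 8 0 0" --pt "0 -2.5 -2 0 8 0 0" --pt "0 -2.5 -2 0 8 0 0" --pt "0 -2.5 -2 0 8 0 0" --pt "2.5 -2.5 0 0 0 0 0" --pt "2.5 -2.5 0 0 0 0 0" --pt "2.5 0 0 0 0 0 0" --pt "0 0 0 0 0 0 0"

```text
t: 32.5
eef_pos: [0.5313, 0.284, 0.2767]
tool_rot: [0.002, 0.992, 0.128, -0.009]
contact_force: [-0.3, -0.6, 0.0]
gripper_width: 1.001
```

Run:
```python
from st import *
look2(np.array([.542,.068]),"n1")
p=bot.read_camera("top");cv2.imwrite("pics/n_top.png",cv2.resize(p["pixels"][120:260,150:350,::-1],None,fx=4,fy=4,interpolation=cv2.INTER_CUBIC))
p=bot.read_camera("side");cv2.imwrite("pics/n_side.png",cv2.resize(p["pixels"][120:260,150:350,::-1],None,fx=4,fy=4,interpolation=cv2.INTER_CUBIC))
for d in bot.cut_out(p,"barrel"):
    w=unproj(p,d["point"],.075)[0]
    if np.hypot(w[0]-.545,w[1]-.075)<.06:
        b=fitbarrel([(p,d["pixels"])],[.546,.072,.26]);print("side fit",b,rel(b[0],np.array([.5503,.0718]),.228))
```

```text
t 32.5 tcp [0.5313 0.284  0.2767] in line 0.0342 0.2133 toolx yaw 0.2572 tz [-0.017 -0.006 -1.   ] F [-0.25 -0.58  0.05] w 1.001 q [-0.88  0.32  0.37  1.66 -0.12  1.21 -0.22]
tip [0.5798 0.2968 0.3158] grasp z rel 0.2457 down in tool [ 0.018 -0.002  1.   ] -v in tool [-0.03   1.     0.002]
line pts 39 s<0: 2
line 0.631874144077301 0.08929859846830368 yaw 0.2277 res 0.0003 s range -0.10699999999999996 0.11500000000000024
  cand 0.96 [0.541 0.066 0.075] 3615
barrel [0.5417 0.0698 0.2603] cost 0.04 rel line across,yaw [0.0013 0.0326] tip rel barrel [0.0953 0.2096] along -0.0108
  cand 0.84 [0.546 0.403 0.075] 2751
  cand 0.83 [0.288 0.304 0.075] 4106
side fit (array([0.5496721 , 0.07615168, 0.31106457]), np.float64(0.17738690247340766)) (np.float64(0.00037196229514331933), np.float64(0.0043809808445282), np.float64(0.08306457091447664))
```

View pics/n1.png

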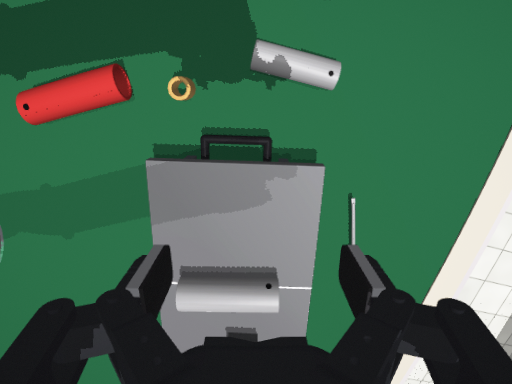

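View pics/n_top.png

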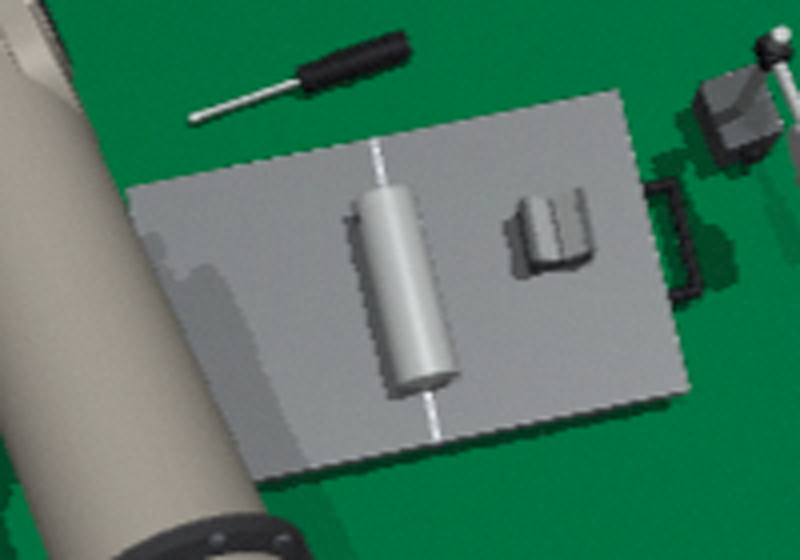

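Run:
```python
from st import *
for n in ("top","top","side","side"):
    p=bot.read_camera(n)
    l=fl(p,[.546,.068] if n=="top" else [.5503,.0718]) if 0 else None
    L=(np.array([.5459,.0682]),.2257) if n=="top" else (np.array([.5503,.0718]),.229)
    for d in bot.cut_out(p,"barrel"):
        w=unproj(p,d["point"],.075)[0]
        if np.hypot(w[0]-.545,w[1]-.075)<.06:
            b=fitbarrel([(p,d["pixels"])],[.543,.07,.26]);print(n,"fit",b,np.round(rel(b[0],*L),4))
    # grey threshold silhouette
    g=p["pixels"].astype(int);sat=g.max(2)-g.min(2)
    if n=="top":
        m=((g.min(2)>150)&(sat<30)).astype(np.uint8)
        m=cv2.morphologyEx(m,cv2.MORPH_OPEN,np.ones((5,5)))
        k,lab,st,cen=cv2.connectedComponentsWithStats(m)
        for i in range(1,k):
            w=unproj(p,cen[i],.075)[0]
            if np.hypot(w[0]-.545,w[1]-.07)<.04:
                b=fitbarrel([(p,lab==i)],[.543,.07,.26]);print("thr",st[i,4],b,np.round(rel(b[0],*L),4))
for q in ("vblock","bush","screwdriver","stand"):
    p=bot.read_camera("top");print(q,[np.round(d["point"]) for d in bot.pinpoint(p,q)][:1])
```

```text
top fit (array([0.54020788, 0.06720103, 0.26363311]), np.float64(0.16574454071034098)) [-0.0058  0.0003  0.0379]
thr 519 (array([0.5508535 , 0.06125247, 0.26905175]), np.float64(0.7373606860856096)) [ 0.0033 -0.0079  0.0434]
top fit (array([0.53945488, 0.06751663, 0.27077691]), np.float64(0.11456202703029424)) [-0.0064  0.0008  0.0451]
top fit (array([0.48055932, 0.15362125, 0.24884177]), np.float64(0.8879537517134514)) [-0.0446  0.0979  0.0231]
thr 518 (array([0.54538696, 0.06723981, 0.26338274]), np.float64(0.7399348928760694)) [-0.0007 -0.0008  0.0377]
side fit (array([0.54390228, 0.0730559 , 0.28708882]), np.float64(0.05811102695727791)) [-0.0059  0.0027  0.0581]
side fit (array([0.54628179, 0.07354372, 0.27079955]), np.float64(0.10474762618690656)) [-0.0035  0.0026  0.0418]
vblock [array([288., 178.])]
bush [array([250., 191.])]
screwdriver [array([223., 140.])]
stand [array([330., 151.])]
```

```bash
python3 -c "
from station import bot
print(bot.hand_in())"
```

```text
the job is handed in; nothing more can be done
None
```

I rolled the barrel onto the scribed line in seven strokes and handed the job in at about 33 s. `hand_in` gives no verdict, so what follows rests on my own checks.

**How it was done:** I tilted the gripper about 33° and used one open fingertip on top of the barrel. The force I read at the end of each stroke was 10–17 N, and the grasp point stayed about 59 mm above the plate. The barrel rolled about 127 mm, roughly 5 rad, which is past the third of a turn required.

**Last checks, arm clear of everything:**

| Camera | Offset from line | Angle to line |
|---|---|---|
| Wrist | 1.3 mm | 0.033 rad |
| Top | 0.3–0.8 mm | 0.038–0.045 rad |
| Side | 2.6–2.7 mm | 0.042–0.058 rad |

- **Limits:** these are inside the allowed 5 mm and 0.09 rad. Along the line, the barrel's middle is about 6–11 mm from the line's middle, against 45 mm allowed.
- **Other things in the scene:** the V-block and screwdriver show no visible movement in the top picture. The network's points for these and the stand are within about 3 pixels of the start.

**What disagreed:**
- The shut fingertips sit about 20–25 mm behind the reported TCP, not at it. I found this by probing and in the pictures, and tilted the tool so that contact stayed above the grasp-height limit.
- One side-camera fit gave 4.4 mm and 0.083 rad. I set it aside because the match was poor, as were two top-view threshold fits (one read −7.9 mm).
- The network failed to find the bush in the last top picture. The bush is visible in the last wrist picture, but I did not measure its position.

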